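Deburr the bore edge of the brass collar

ROBOT

A 6-joint arm with a two-finger parallel gripper is mounted at the origin on a cart in front of the work surface, level with it; the furniture and walls round the work are solid. World frame = base frame: x ahead of the robot, y to its left, z up, the work surface at z = 0. Lengths are in m, angles in rad, forces in N, time in s.
With the tool pointing down it reaches from about 0.3 to 0.875 m from the base axis. Payload 6.4 kg.
Tool frame: the origin (TCP) lies between the finger pads; the fingertips stand 25 mm ahead of it and the grasp point (between the pads) lies 6 mm ahead of it; y points along the fingers, x is the direction in which the jaws open and shut, and the axes are right-handed (so a half turn about y gives the same grasp; the last joint's range is limited). The gripper opens to 85 mm and grips with 20 to 120 N. Pads are 22 mm wide; open, the fingers measure 114 mm over their backs; the gripper's body (76 mm by 85 mm) begins 54 mm behind the grasp point. The pads swing forward as they close: fully open they stand 13 mm farther back than shut.
Start: joints at [-1.441, 0.181, 1.607, -0, 1.354, -0.206], TCP at [0.189, -0.543, 0.256] pointing down, gripper open.
Joint ranges: [-2.99, 2.99], [-0.89, 2.07], [0.3, 2.58], [-1.14, 4.28], [0, 2.63], [-3.12, 3.12]. Speed limits (rad/s): [2.57, 2.57, 3.01, 3.14, 3.14, 3.14].

INTERFACE

Orientations are given as a unit quaternion [w, x, y, z].
In Python, from bench import ctrl, vision, ticket, find_in, regions_of, pinpoint gives the robot as it stands.
- The arm moves only by the tool apply_moves, never from a script. Its argument "increments" is a list of rows, each an object of numbers: "x", "y", "z": the shift along the tool's x, y, z in cm; "ax", "ay", "az": the turn, a rotation vector about the tool's x, y, z in rad; "grip": the closure, from 0 (fully open) to 1 (shut). A call has 1 to 12 rows; each row is the pose to reach, as a shift and turn from the pose measured when the call began, along the tool's axes at that moment; what a row does not reach only later rows make up. A row lasts 1/8 s, in which the tool goes at most 62.5 mm and 10.7 degrees, less where a joint would pass 70% of its speed; a pose out of reach is approached as far as the arm can. A call with a gripper value outside its range is refused whole. The fingers move at their own pace and stop on an object; the grip force is fixed at half the most. Time passes only in rows, so rows that repeat a pose let the fingers close. It gives the time, the measured TCP pose, the force and the opening at its end, in the units of the state.
- ctrl.get_obs(): the state, without advancing time (a new reading comes with each control period).
- vision.camera(name): name is "side" or "top" or "wrist"; returns the picture (480x640x3 uint8, red, green, blue); there is no depth.
- vision.camera_params(name): a dict with "intrinsics" (3x3 intrinsics, pixels), "R" (3x3) and "t" (3): a world point X has camera coordinates R X + t. Camera axes: x right, y down, z forward; pixel columns grow to the right and rows downward; lengths in m; the calibration is good to about 2 mm. The wrist camera is an equidistant fisheye: a pixel r from the principal point sees the ray r / f radians off the axis. A picture is of the moment at which its call begins: read the wrist's pose just before it. camera_params takes no time and is no camera call; for the wrist camera it gives the pose at the moment of the call.
- ticket.hand_in(): hands the job in, once; it reports no verdict.
Trained networks look in the newest picture that a camera, given by its name, has taken for a name from the list of things; names that differ only in an ending like _2 or _b are one class to them, and where a whole thing is asked for, a point or a joint stands for the part that bears it (a point fixed in the world has none). Each returns a list of dicts, best first, with "p" (0 to 1); they miss things now and then, are a little off and sometimes report something else, mostly with a low value. They report only what shows in the picture. A call takes as long as a camera call. They do not tell look-alikes from the thing itself.
- find_in(camera, query): "rect" ([centre column, centre row, width, height] in pixels, round what is visible of it).
- regions_of(camera, query): "mask" (480x640 bool, what is visible of it) and "rect" ([centre column, centre row, width, height] in pixels, round what is visible of it).
- pinpoint(camera, query): "xy" ([column, row] in pixels: a listed point, or the origin of a listed thing).
The state is a dict: "time_s": time; "q": joint angles; "dq": joint speeds; "joint_efforts": joint torques, N m; "eef_pos": TCP position; "eef_rot": TCP orientation; "wrist_force": force on the tool from outside, world axes, zero at the start; "torque": the same for the moment, N m; "opening": opening from 0.0 (shut) to 1.0 (fully open).
Only numpy, scipy, OpenCV 4.12 (cv2) and the standard library are available. Lean on these libraries where they do the work, as an engineer would, in place of code of your own. Each camera call takes 0.05 s, during which the arm holds its last target.

TASK

Lift the orange-handled deburring tool straight out of its blue stand and set its blade down on the edge of the bore of the brass collar, at the red stripe. Pressing lightly, run the blade clockwise (seen from above) all the way round the edge until it is back at the red stripe. Then put the tool back in its stand, hanging upright by its round guard, and let go.

Things in the scene. Friction and masses are not known exactly. Their poses are not given: they have to be found in the camera images.
- deburrer: Deburring tool, upright, 170 g. Origin: lower end of the unpressed blade, on the axis; z up the tool. Heights: steel cone blade, flat end 8 mm wide, 20 wide above (0-18 mm); shank 20 wide (34-74); round guard 66 wide (74-80); orange 26 mm square handle (80-156), flats facing x and y: grip at about 120. The blade is sprung: slides in up to 12 mm along the axis, 3 N at first, 7 N at the stop.
- blade_tip (a point): Lower end of the sprung steel blade, on the tool's axis; moves with the blade when it is pressed in, otherwise it coincides with the tool's origin.
- collar: Brass ring (golden), 84 mm outside, bore 60 mm, fixed on a grey 96 mm square plate (10 mm thick). Origin: bore axis at the plate's underside, z up. The ring's flat top is at 55 mm; the bore edge is a 30 mm radius circle there. A red stripe marks the -x side; clockwise from above goes -x, +y, +x, -y. A like collar of white plastic nearby is not to be worked on.
- tool_stand: Blue stand, fixed: 90 mm square foot, upright tube 66 mm outside, bore 40 mm, top at 90 mm, bore floor at 8 mm. Origin: tube axis at the underside, z up. The tool hangs in it by its guard, which lies on the tube's top: the tool's origin is then 16 mm above the stand's. Blade and shank are 20 mm wide, so 10 mm to spare all round.
Mind the look-alikes: they are no part of the job. What is shaped like the deburrer but pink is not meant.

How it is judged:
By the outcome, as a careful person would: the job done as asked, in the order asked, and still so for the second after the job is handed in, with the robot touching nothing.
It also fails if it takes over 72 s, if anything falls off the work surface, if the arm or the gripper's body presses on something with over 40 N, if the wrist force passes 120 N, or if a joint passes its speed limit or range.

## Working session

There is one attempt and no reset: what is moved stays moved. The work goes in short steps, Python scripts to look and compute and a tool call to move; the robot and the scene stay as the last step left them, time stands still between calls to the robot, and variables do not carry over. Pictures are saved under pics/ and viewed, and the job is handed in when it is done.

Besides the shell and the picture viewer there is one more tool, called after ">>>" as name([rows], argument=value, ...), one row to a line, values as JSON. apply_moves: Moves the arm, as the interface text tells. Its arguments: {"type":"object","properties":{"increments":{"type":"array","items":{"type":"object","properties":{"x":{"type":"number"},"y":{"type":"number"},"z":{"type":"number"},"ax":{"type":"number"},"ay":{"type":"number"},"az":{"type":"number"},"grip":{"type":"number"}}}}},"required":["increments"]}

```bash
ls; mkdir -p pics
python3 - <<'E'
from bench import ctrl, vision
import cv2
o=ctrl.get_obs()
for k in o: print(k,o[k])
for c in ["side","top","wrist"]:
    im=vision.camera(c); cv2.imwrite(f"pics/{c}0.png",im[:,:,::-1])
    p=vision.camera_params(c); print(c,p)
E
```

```text
pics
time_s 0.0
q [-1.44131225e+00  1.81511983e-01  1.60803932e+00  2.76012809e-05
  1.35379920e+00 -2.06316518e-01]
dq [-4.12510506e-04  9.87960627e-04 -2.16806633e-04  1.60979395e-03
 -2.57237314e-05 -1.51453087e-04]
joint_efforts [-3.95790323e-05 -4.44869614e+01 -3.51339984e+01 -1.47201390e-04
  8.96453974e-03 -5.84445900e-06]
eef_pos [ 0.18942342 -0.54235117  0.25538533]
eef_rot [ 0.57698623 -0.57606125  0.40982947 -0.40899894]
wrist_force [-0.14951773  0.16246605  0.39059139]
torque [-0.00047864  0.03635902 -0.04507144]
opening 0.9976855446425091
side {'intrinsics': array([[580.24044108,   0.        , 317.9645752 ],
       [  0.        , 580.24044108, 245.40022306],
       [  0.        ,   0.        ,   1.        ]]), 'R': array([[ 0.9948663 , -0.10033662,  0.01317635],
       [-0.04458779, -0.55149002, -0.83298901],
       [ 0.09084592,  0.82812519, -0.55313262]]), 't': array([-0.52137701,  0.06559657,  1.63932251])}
top {'intrinsics': array([[593.74160336,   0.        , 333.8251173 ],
       [  0.        , 593.74160336, 231.46463137],
       [  0.        ,   0.        ,   1.        ]]), 'R': array([[ 0.01060483, -0.99982002,  0.01573101],
       [-0.99836278, -0.01147105, -0.05603724],
       [ 0.05620761, -0.01511099, -0.99830474]]), 't': array([0.00370872, 0.54016512, 1.52838367])}
wrist {'intrinsics': array([[371.64829954,   0.        , 320.21609459],
       [  0.        , 371.64829954, 235.84100555],
       [  0.        ,   0.        ,   1.        ]]), 'R': array([[ 3.29645095e-01, -9.44104869e-01, -3.29993626e-04],
       [-9.02249616e-01, -3.15133732e-01,  2.94340554e-01],
       [-2.77992342e-01, -9.67301831e-02, -9.55700544e-01]]), 't': array([-0.57528102, -0.03771751,  0.37868151])}
```

View pics/side0.png

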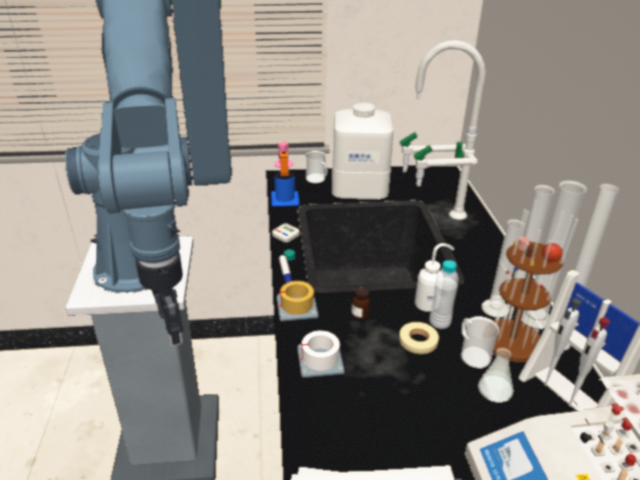

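View pics/top0.png

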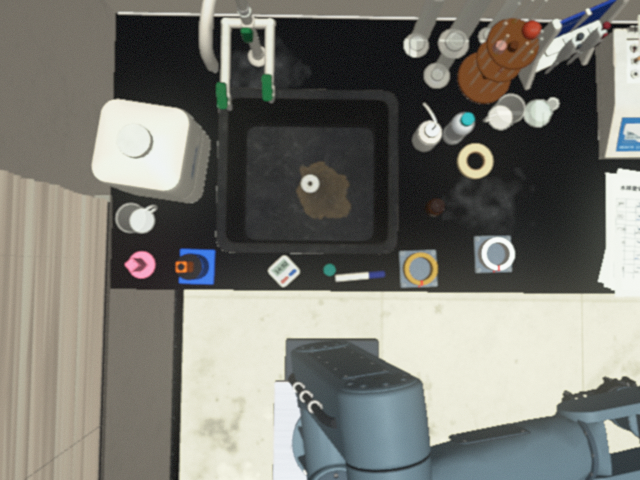

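View pics/wrist0.png

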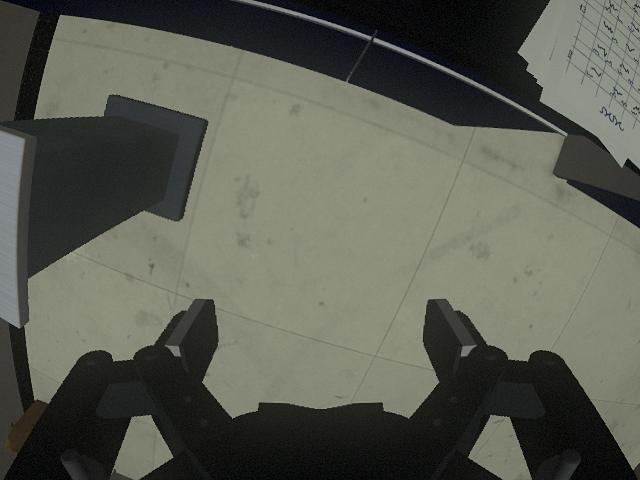

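```bash
cat > h.py <<'E'
from bench import ctrl, vision, ticket, find_in, regions_of, pinpoint
import numpy as np, cv2
from scipy.spatial.transform import Rotation as Rn
from scipy.optimize import least_squares
def ray(c,uv,p=None):
    p=p or vision.camera_params(c); K=p['intrinsics']
    x=(uv[0]-K[0,2])/K[0,0]; y=(uv[1]-K[1,2])/K[1,1]
    if c=='wrist':
        r=np.hypot(x,y); s=np.sin(r)/r if r>1e-9 else 1; d=np.array([x*s,y*s,np.cos(r)])
    else: d=np.array([x,y,1.])
    R=p['R']; return -R.T@p['t'], R.T@(d/np.linalg.norm(d))
def onz(c,uv,z,p=None):
    o,d=ray(c,uv,p); return o+d*(z-o[2])/d[2]
def proj(c,X,p=None):
    p=p or vision.camera_params(c); K=p['intrinsics']; X=np.atleast_2d(X)
    Y=X@p['R'].T+p['t']
    if c=='wrist':
        th=np.arctan2(np.hypot(Y[:,0],Y[:,1]),Y[:,2]); n=np.hypot(Y[:,0],Y[:,1])+1e-12
        q=Y[:,:2]/n[:,None]*th[:,None]
    else: q=Y[:,:2]/Y[:,2:]
    return q*K[0,0]+K[:2,2]
def tri(rs):
    A=0;b=0
    for o,d in rs:
        M=np.eye(3)-np.outer(d,d); A=A+M; b=b+M@o
    X=np.linalg.solve(A,b); return X,[np.linalg.norm(np.cross(d,X-o)) for o,d in rs]
def tcp():
    o=ctrl.get_obs(); q=o['eef_rot']; return o, np.array(o['eef_pos']), Rn.from_quat([q[1],q[2],q[3],q[0]]).as_matrix()
E
python3 - <<'E'
from h import *
np.set_printoptions(precision=4,suppress=True)
print(tcp()[2])
ims={}
for c in ["top","side"]:
    im=vision.camera(c); ims[c]=im
    for q in ["deburrer","collar","tool_stand"]:
        print(c,q,[(np.round(r['rect'],1),round(r['p'],2)) for r in find_in(c,q)][:4],[(np.round(r['xy'],1),round(r['p'],2)) for r in pinpoint(c,q)][:4])
a=cv2.resize(ims['top'][225:300,110:240],None,fx=5,fy=5,interpolation=cv2.INTER_CUBIC)
b=cv2.resize(ims['top'][225:300,390:520],None,fx=5,fy=5,interpolation=cv2.INTER_CUBIC)
cv2.imwrite('pics/t1.png',np.vstack([a[:300],b])[:,:,::-1][:600] if 0 else np.vstack([cv2.resize(a,None,fx=.8,fy=.8),cv2.resize(b,None,fx=.8,fy=.8)])[:,:,::-1])
s=ims['side']
a=cv2.resize(s[130:215,250:340],None,fx=4,fy=4,interpolation=cv2.INTER_CUBIC)
b=cv2.resize(s[270:355,265:355],None,fx=4,fy=4,interpolation=cv2.INTER_CUBIC)
cv2.imwrite('pics/s1.png',np.hstack([a,b])[:,:,::-1])
for uv,z in [((190,266),.12),((420,268),.055),((495,253),.055),((140,264),.1)]: print(onz('top',uv,z))
E
```

```text
[[ 0.3295 -0.0002  0.9442]
 [-0.9442  0.0014  0.3295]
 [-0.0014 -1.      0.0003]]
top deburrer [(array([188.1, 268.3,  26.3,  25.8]), 0.77), (array([141.8, 264.3,  28.4,  29.2]), 0.68)] [(array([194.1, 266.4]), 0.84), (array([148.2, 264.4]), 0.81), (array([198.8, 265.4]), 0.58)]
top collar [(array([418.4, 267.9,  36.7,  37.1]), 0.96)] [(array([420.7, 267.8]), 0.9)]
top tool_stand [(array([197.1, 267.7,  40.8,  35. ]), 0.97)] [(array([196.3, 265. ]), 0.94)]
side deburrer [(array([283.7, 166.3,  21.4,  26.3]), 0.68), (array([284.5, 155.9,  20. ,  21.4]), 0.52)] []
side collar [(array([295.1, 302.7,  40. ,  40.8]), 0.86)] [(array([295.5, 308.4]), 0.89)]
side tool_stand [(array([282.7, 192.8,  26. ,  27.3]), 0.84)] [(array([284. , 202.5]), 0.73)]
[0.447  0.3564 0.12  ]
[ 0.4478 -0.2087  0.055 ]
[ 0.4878 -0.3994  0.055 ]
[0.4505 0.4824 0.1   ]
```

```bash
ls pics
```

```text
s1.png
side0.png
t1.png
top0.png
wrist0.png
```

View pics/t1.png

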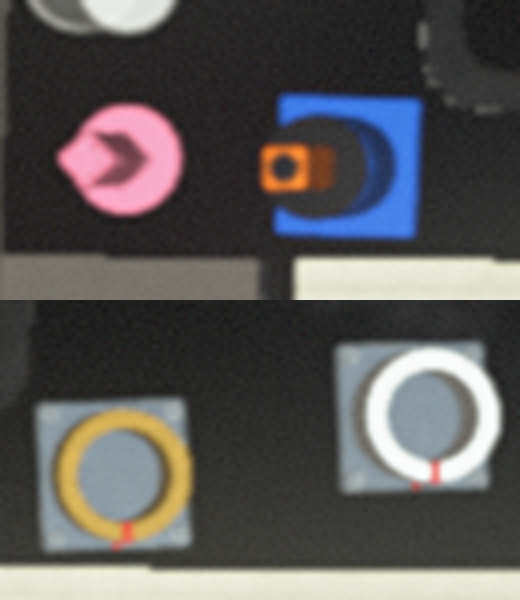

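View pics/s1.png

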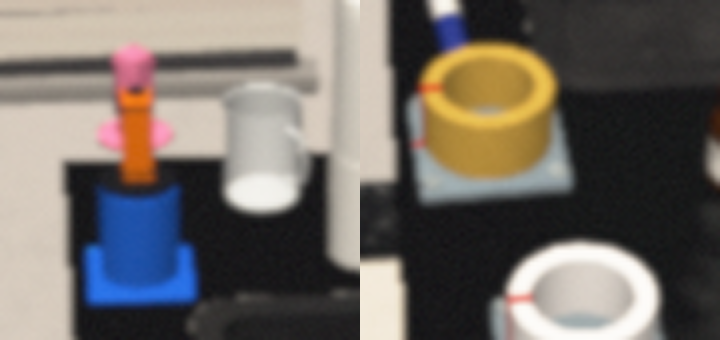

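```bash
cat >> h.py <<'E'
def inc(target, yaw=None):
    """cm shift in tool axes from now to world target; ay to make xang=yaw"""
    o,p,R=tcp(); s=R.T@(np.array(target)-p)*100
    r=[round(v,2) for v in s]
    if yaw is not None:
        Rt=np.column_stack([[np.cos(yaw),np.sin(yaw),0],[0,0,-1],[-np.sin(yaw),np.cos(yaw),0]])
        r+= list(np.round(Rn.from_matrix(R.T@Rt).as_rotvec(),3))
    return r
E
python3 - <<'E'
from h import *
np.set_printoptions(precision=4,suppress=True)
o,p,R=tcp(); P=vision.camera_params('wrist')
C=-P['R'].T@P['t']; print('cam in tool',R.T@(C-p),'cam axes in tool\n',R.T@P['R'].T)
print(inc([.43,-.23,.30],0), inc([.40,-.05,.30],0))
for uv,z in [((181,266.75),.172),((192.5,267),.096)]: print(onz('top',uv,z))
im=vision.camera('top')
hsv=cv2.cvtColor(im,cv2.COLOR_RGB2HSV)
m=(hsv[...,0]>8)&(hsv[...,0]<20)&(hsv[...,1]>180)&(hsv[...,2]>150)
ys,xs=np.nonzero(m[240:290,160:215]); print('orange',xs.min()+160,xs.max()+160,ys.min()+240,ys.max()+240)
E
```

```text
cam in tool [ 0.0006 -0.1172  0.0754] cam axes in tool
 [[ 1.     -0.0001  0.001 ]
 [-0.001  -0.2946  0.9556]
 [ 0.0002 -0.9556 -0.2946]]
[np.float64(-21.62), np.float64(-4.37), np.float64(33.02), np.float64(0.0), np.float64(-1.235), np.float64(0.0)] [np.float64(-39.6), np.float64(-4.37), np.float64(36.12), np.float64(0.0), np.float64(-1.235), np.float64(0.0)]
[0.4453 0.3654 0.172 ]
[0.4445 0.3556 0.096 ]
orange 176 186 261 272
```

>>> apply_moves([
  {"x": -3, "y": -4, "z": 5, "ay": -0.15},
  {"x": -6, "y": -4, "z": 10, "ay": -0.3},
  {"x": -9, "y": -4, "z": 15, "ay": -0.48},
  {"x": -12, "y": -4, "z": 20, "ay": -0.66},
  {"x": -15, "y": -4, "z": 24.5, "ay": -0.84},
  {"x": -18, "y": -4, "z": 29, "ay": -1.02},
  {"x": -21.6, "y": -4, "z": 33, "ay": -1.2},
  {"x": -21.6, "y": -4, "z": 33, "ay": -1.235},
  {"x": -21.6, "y": -4, "z": 33, "ay": -1.235},
])

```text
invalid input
```

>>> apply_moves([
  {"x": -3, "y": -4, "z": 5, "ax": 0, "ay": -0.15, "az": 0, "grip": 0},
  {"x": -6, "y": -4, "z": 10, "ax": 0, "ay": -0.3, "az": 0, "grip": 0},
  {"x": -9, "y": -4, "z": 15, "ax": 0, "ay": -0.48, "az": 0, "grip": 0},
  {"x": -12, "y": -4, "z": 20, "ax": 0, "ay": -0.66, "az": 0, "grip": 0},
  {"x": -15, "y": -4, "z": 24.5, "ax": 0, "ay": -0.84, "az": 0, "grip": 0},
  {"x": -18, "y": -4, "z": 29, "ax": 0, "ay": -1.02, "az": 0, "grip": 0},
  {"x": -21.6, "y": -4, "z": 33, "ax": 0, "ay": -1.2, "az": 0, "grip": 0},
  {"x": -21.6, "y": -4, "z": 33, "ax": 0, "ay": -1.235, "az": 0, "grip": 0},
  {"x": -21.6, "y": -4, "z": 33, "ax": 0, "ay": -1.235, "az": 0, "grip": 0},
])

```text
time_s: 2.02
eef_pos: [0.4298, -0.2304, 0.2964]
eef_rot: [-0.707, 0.707, -0.0, 0.0]
wrist_force: [-0.3, 0.2, -0.2]
opening: 1.0
```

Run:
```python
from h import *
np.set_printoptions(precision=4,suppress=True)
P=vision.camera_params('wrist'); im=vision.camera('wrist'); cv2.imwrite('pics/w1.png',im[:,:,::-1])
np.savez('w1.npz',**P)
r=pinpoint('wrist','collar'); print(r[:3])
for k in r[:2]: print(onz('wrist',k['xy'],0,P))
```

```text
[{'xy': [332.8, 177.6], 'p': 0.96}]
[ 0.4446 -0.2156  0.    ]
```

View pics/w1.png

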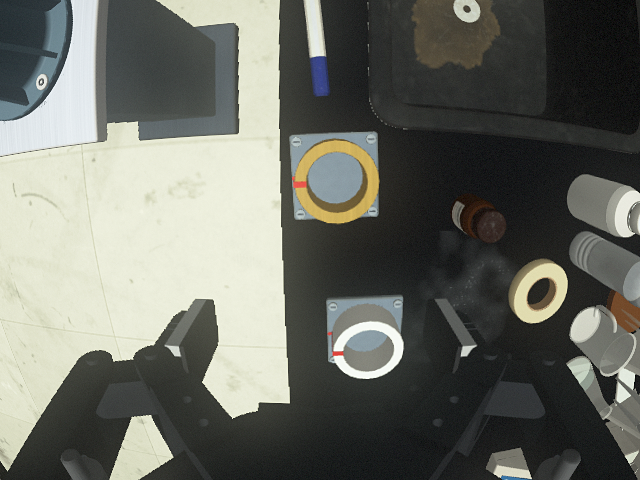

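```bash
cat > fitc.py <<'E'
from h import *
from scipy.optimize import minimize
T=np.linspace(0,2*np.pi,90,endpoint=False)
def circ(c,r,z): return np.column_stack([c[0]+r*np.cos(T),c[1]+r*np.sin(T),np.full(90,z)])
S=16
def poly(shape,pts,off,sc):
    m=np.zeros(shape,np.uint8); cv2.fillPoly(m,[np.round((pts-off)*sc*S+ (sc-1)/2*S).astype(np.int32)],1,shift=4); return m.astype(bool)
def model(cam,c,P,off,shape,sc):
    a=proj(cam,circ(c,.042,.055),P);b=proj(cam,circ(c,.042,.010),P)
    h=cv2.convexHull(np.vstack([a,b]).astype(np.float32))[:,0]
    m=poly(shape,h,off,sc)
    m&=~(poly(shape,proj(cam,circ(c,.030,.055),P),off,sc)&poly(shape,proj(cam,circ(c,.030,.010),P),off,sc))
    return m
def fit(cam,im,P,c0,win=60,sc=4):
    uv=proj(cam,np.array([[*c0,.04]]),P)[0]; off=np.round(uv)-win
    y,x=int(off[1]),int(off[0]); cr=im[y:y+2*win,x:x+2*win]
    cr=cv2.resize(cr,None,fx=sc,fy=sc,interpolation=cv2.INTER_CUBIC)
    h=cv2.cvtColor(cr,cv2.COLOR_RGB2HSV); g=((h[...,0]>14)&(h[...,0]<28)&(h[...,1]>110)&(h[...,2]>60))|((h[...,1]>140)&((h[...,0]<14)|(h[...,0]>170))&(h[...,2]>120))
    n,l,st,_=cv2.connectedComponentsWithStats(g.astype(np.uint8)); k=1+np.argmax(st[1:,4]); g=l==k
    f=lambda c:1-(model(cam,c,P,off,g.shape,sc)&g).sum()/(model(cam,c,P,off,g.shape,sc)|g).sum()
    r=minimize(f,c0,method='Nelder-Mead',options=dict(initial_simplex=np.array(c0)+np.array([[0,0],[.004,0],[0,.004]]),xatol=1e-5,fatol=1e-5))
    m=model(cam,r.x,P,off,g.shape,sc)
    vis=cr.copy(); vis[(cv2.morphologyEx(m.astype(np.uint8),cv2.MORPH_GRADIENT,np.ones((2,2)))>0)]=(0,0,255)
    return r.x,1-r.fun,vis,off
E
python3 - <<'E'
from fitc import *
np.set_printoptions(precision=4,suppress=True)
P=dict(np.load('w1.npz')); im=cv2.imread('pics/w1.png')[:,:,::-1]
c,q,v,off=fit('wrist',im,P,[.4446,-.2156]); print(c,q)
print('stripe',onz('wrist',(301,184),.055,P))
cv2.imwrite('pics/f1.png',v[:,:,::-1])
im=cv2.imread('pics/top0.png')[:,:,::-1]; P=vision.camera_params('top')
c2,q2,v2,_=fit('top',im,P,[.4446,-.2156],win=30,sc=8); print(c2,q2)
print('top stripe',onz('top',(390+127/4,225+(530-300)/4),.055,P))
cv2.imwrite('pics/f2.png',v2[:,:,::-1])
E
```

```text
[ 0.4462 -0.2123] 0.8923596013705063
stripe [ 0.4117 -0.2139  0.055 ]
[ 0.4469 -0.2133] 0.7462877693921478
top stripe [ 0.4113 -0.2132  0.055 ]
```

View pics/f1.png

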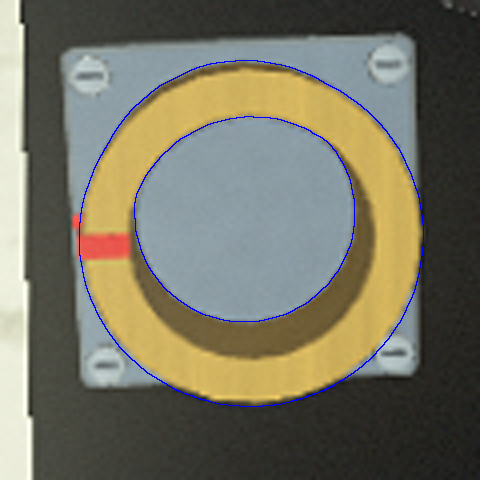

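View pics/f2.png

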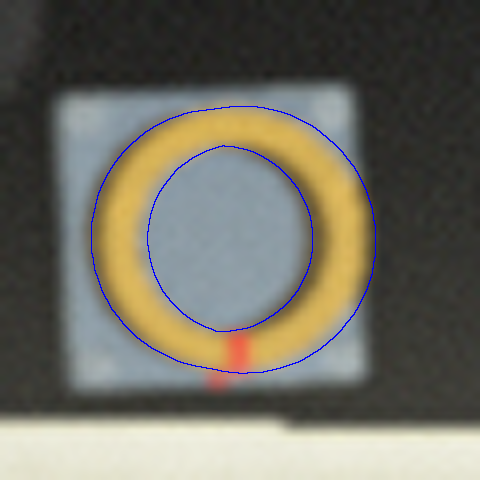

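Run:
```python
import fitc
from fitc import *
np.set_printoptions(precision=4,suppress=True)
def fit2(cam,im,P,c0,win,sc,vt):
    uv=proj(cam,np.array([[*c0,.055]]),P)[0]; off=np.round(uv)-win
    y,x=int(off[1]),int(off[0]); cr=cv2.resize(im[y:y+2*win,x:x+2*win],None,fx=sc,fy=sc,interpolation=cv2.INTER_CUBIC)
    h=cv2.cvtColor(cr,cv2.COLOR_RGB2HSV); g=(h[...,1]>100)&((h[...,0]<30)|(h[...,0]>170))&(h[...,2]>vt)
    n,l,st,_=cv2.connectedComponentsWithStats(g.astype(np.uint8)); g=l==1+np.argmax(st[1:,4])
    mod=lambda c: poly(g.shape,proj(cam,circ(c,.042,.055),P),off,sc)&~poly(g.shape,proj(cam,circ(c,.030,.055),P),off,sc)
    f=lambda c:1-(mod(c)&g).sum()/(mod(c)|g).sum()
    r=minimize(f,c0,method='Nelder-Mead',options=dict(initial_simplex=np.array(c0)+np.array([[0,0],[.004,0],[0,.004]]),xatol=1e-5,fatol=1e-5))
    red=(h[...,1]>140)&((h[...,0]<9)|(h[...,0]>170))&(h[...,2]>150)
    n,l,st,ce=cv2.connectedComponentsWithStats(red.astype(np.uint8)); k=1+np.argmax(st[1:,4]); s=(ce[k]-(sc-1)/2)/sc+off
    return r.x,1-r.fun,onz(cam,s,.055,P)
print(fit2('wrist',cv2.imread('pics/w1.png')[:,:,::-1],dict(np.load('w1.npz')),[.4463,-.2123],60,4,150))
print(fit2('top',cv2.imread('pics/top0.png')[:,:,::-1],vision.camera_params('top'),[.4463,-.2123],30,8,150))
```

```text
(array([ 0.4462, -0.212 ]), np.float64(0.9105340388634443), array([ 0.4104, -0.214 ,  0.055 ]))
(array([ 0.4466, -0.2098]), np.float64(0.8941054290216301), array([ 0.4116, -0.2122,  0.055 ]))
```

>>> apply_moves([
  {"x": 0, "y": -1, "z": 5, "ax": 0, "ay": 0, "az": 0, "grip": 0},
  {"x": 0, "y": -2, "z": 11, "ax": 0, "ay": 0, "az": 0, "grip": 0},
  {"x": 0, "y": -2, "z": 17, "ax": 0, "ay": 0, "az": 0, "grip": 0},
  {"x": 0, "y": -2, "z": 23, "ax": 0, "ay": 0, "az": 0, "grip": 0},
  {"x": 0, "y": -2, "z": 29, "ax": 0, "ay": 0, "az": 0, "grip": 0},
  {"x": 0, "y": -2, "z": 35, "ax": 0, "ay": 0, "az": 0, "grip": 0},
  {"x": 0.5, "y": -2, "z": 41, "ax": 0, "ay": 0, "az": 0, "grip": 0},
  {"x": 1, "y": -2, "z": 47, "ax": 0, "ay": 0, "az": 0, "grip": 0},
  {"x": 1.5, "y": -2, "z": 52, "ax": 0, "ay": 0, "az": 0, "grip": 0},
  {"x": 1.5, "y": -2, "z": 54, "ax": 0, "ay": 0, "az": 0, "grip": 0},
  {"x": 1.5, "y": -2, "z": 54, "ax": 0, "ay": 0, "az": 0, "grip": 0},
])

```text
time_s: 3.5
eef_pos: [0.4462, 0.3084, 0.3157]
eef_rot: [-0.707, 0.708, -0.001, 0.001]
wrist_force: [0.9, -0.1, -0.9]
opening: 1.001
```

Run:
```python
from h import *
np.set_printoptions(precision=4,suppress=True)
P=vision.camera_params('wrist'); im=vision.camera('wrist'); cv2.imwrite('pics/w2.png',im[:,:,::-1])
np.savez('w2.npz',**P); print(tcp()[1])
for q in ['deburrer','tool_stand']: print(q,[(k['xy'],k['p']) for k in pinpoint('wrist',q)], [(k['rect'],k['p']) for k in find_in('wrist',q)])
```

```text
[0.4463 0.3076 0.3158]
deburrer [([319.9, 140.5], 0.96), ([321.3, 37.4], 0.61)] [([319.8, 147.0, 71.2, 71.6], 0.97), ([322.1, 27.8, 71.5, 55.5], 0.93)]
tool_stand [] [([317.7, 141.8, 78.2, 74.8], 0.82)]
```

View pics/w2.png

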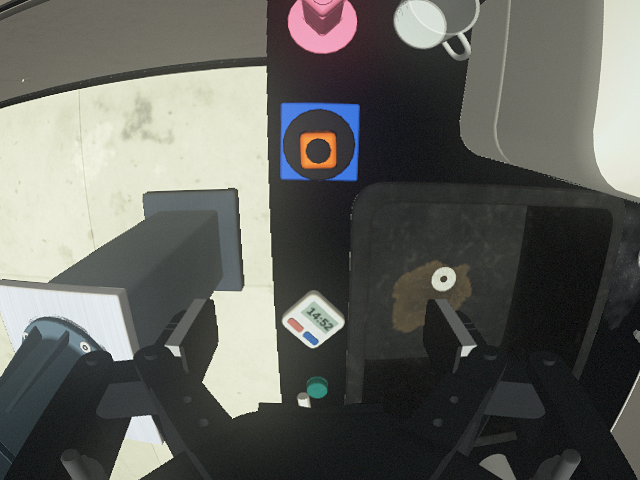

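Run:
```python
from h import *
np.set_printoptions(precision=4,suppress=True)
P=dict(np.load('w2.npz')); im=cv2.imread('pics/w2.png')[:,:,::-1]
x0,y0,s=260,85,6
cr=cv2.resize(im[y0:y0+100,x0:x0+120],None,fx=s,fy=s,interpolation=cv2.INTER_CUBIC)
cv2.imwrite('pics/w2c.png',cr[:,:,::-1])
h=cv2.cvtColor(cr,cv2.COLOR_RGB2HSV)
def comp(m):
    n,l,st,ce=cv2.connectedComponentsWithStats(m.astype(np.uint8)); k=1+np.argmax(st[1:,4]); return l==k
o=comp((h[...,0]>5)&(h[...,0]<20)&(h[...,1]>150)&(h[...,2]>200))
b=comp((h[...,0]>100)&(h[...,0]<125)&(h[...,1]>150)&(h[...,2]>150))
full=lambda p:(np.array(p)-(s-1)/2)/s+[x0,y0]
for nm,m in [('orange',o),('blue',b)]:
    c,_=cv2.findContours(m.astype(np.uint8),cv2.RETR_EXTERNAL,cv2.CHAIN_APPROX_NONE); c=max(c,key=cv2.contourArea)
    r=cv2.minAreaRect(c); bx=full(cv2.boxPoints(r)); print(nm,r,full(r[0]))
    for z in ([.172] if nm=='orange' else [0.0,.008]):
        X=np.array([onz('wrist',q,z,P) for q in bx]); print(z,X.mean(0),'\n',X[:,:2], [np.linalg.norm(X[i]-X[i-1]) for i in range(4)])
for a in [.096]:
    th=np.linspace(0,2*np.pi,60)
# guard: dark disc inside blue rect hull
hull=cv2.fillPoly(np.zeros(b.shape,np.uint8),[cv2.boxPoints(cv2.minAreaRect(c)).astype(int)],1)>0
g=comp(hull&~b&~o&(h[...,2]<110)); g=cv2.morphologyEx(g.astype(np.uint8),cv2.MORPH_OPEN,np.ones((15,15)))
c,_=cv2.findContours(g,cv2.RETR_EXTERNAL,cv2.CHAIN_APPROX_NONE); c=max(c,key=cv2.contourArea)
(cx,cy),rr=cv2.minEnclosingCircle(c); print('guard',full((cx,cy)),rr/s,onz('wrist',full((cx,cy)),.096,P)); e=cv2.fitEllipse(c); print(e,onz('wrist',full(e[0]),.096,P))
```

```text
orange ((348.8251953125, 392.9869079589844), (204.35520935058594, 208.0372772216797), 89.09062194824219) [317.7209 150.0812]
0.172 [0.445  0.3649 0.172 ] 
 [[0.4329 0.3768]
 [0.4569 0.3771]
 [0.4574 0.353 ]
 [0.433  0.3527]] [np.float64(0.024063426347229987), np.float64(0.024048731957713454), np.float64(0.024047841910063022), np.float64(0.02437697674201783)]
blue ((359.22943115234375, 339.2906494140625), (470.2470397949219, 462.1119079589844), 0.7984957695007324) [319.4549 141.1318]
0.0 [0.4458 0.3634 0.    ] 
 [[0.3989 0.3189]
 [0.4017 0.4094]
 [0.4915 0.4078]
 [0.4912 0.3173]] [np.float64(0.0922911011511205), np.float64(0.09053589289934216), np.float64(0.08979479828415551), np.float64(0.09054130084102814)]
0.008 [0.4459 0.3637 0.008 ] 
 [[0.3998 0.3201]
 [0.4025 0.4089]
 [0.4907 0.4074]
 [0.4904 0.3185]] [np.float64(0.09058521608997024), np.float64(0.08886245065768993), np.float64(0.08813505424544128), np.float64(0.08886775864036774)]
guard [318.5393 144.3714] 36.13069152832031 [0.4452 0.3647 0.096 ]
((353.862548828125, 358.5522155761719), (424.45574951171875, 428.1550598144531), 93.53157806396484) [0.4453 0.3647 0.096 ]
```

View pics/w2c.png

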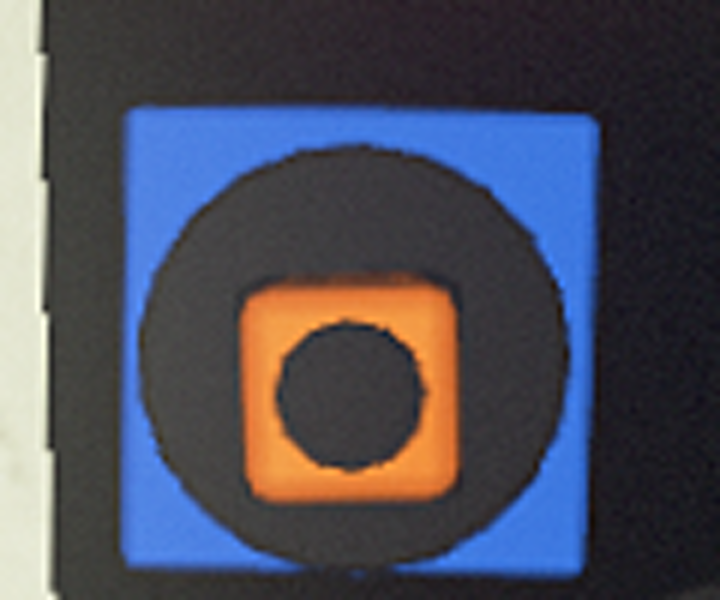

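>>> apply_moves([
  {"x": -0.1, "y": 1, "z": 3.5, "ax": 0, "ay": 0, "az": 0, "grip": 0},
  {"x": -0.1, "y": 3, "z": 5.7, "ax": 0, "ay": 0, "az": 0, "grip": 0},
  {"x": -0.1, "y": 7, "z": 5.7, "ax": 0, "ay": 0, "az": 0, "grip": 0},
  {"x": -0.1, "y": 11.5, "z": 5.7, "ax": 0, "ay": 0, "az": 0, "grip": 0},
  {"x": -0.1, "y": 15, "z": 5.7, "ax": 0, "ay": 0, "az": 0, "grip": 0},
  {"x": -0.1, "y": 17.4, "z": 5.7, "ax": 0, "ay": 0, "az": 0, "grip": 0},
  {"x": -0.1, "y": 17.4, "z": 5.7, "ax": 0, "ay": 0, "az": 0, "grip": 0},
  {"x": -0.1, "y": 17.4, "z": 5.7, "ax": 0, "ay": 0, "az": 0, "grip": 0},
])

```text
time_s: 4.75
eef_pos: [0.4466, 0.3641, 0.1436]
eef_rot: [0.707, -0.707, 0.001, -0.003]
wrist_force: [0.0, 0.0, 0.2]
opening: 0.999
```

Run:
```python
from h import *
np.set_printoptions(precision=4,suppress=True)
im=vision.camera('wrist'); cv2.imwrite('pics/w3.png',im[:,:,::-1])
print(tcp()[1]); print(inc([.445,.365,.142],0.01))
```

```text
[0.4468 0.3643 0.144 ]
[np.float64(-0.18), np.float64(0.2), np.float64(0.07), np.float64(-0.001), np.float64(-0.016), np.float64(0.003)]
```

View pics/w3.png

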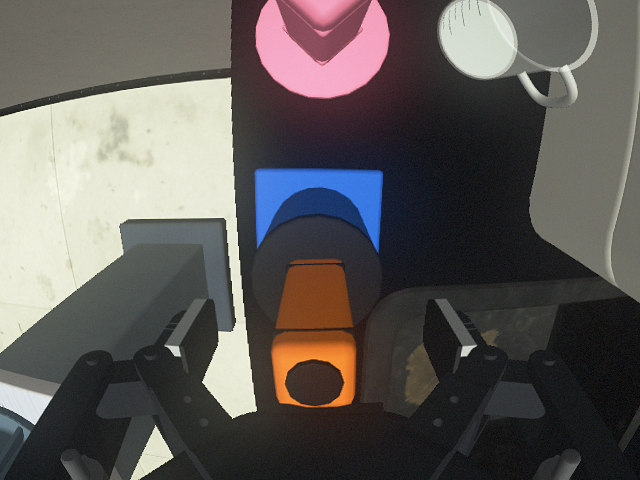

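>>> apply_moves([
  {"x": -0.2, "y": 0.2, "z": 0.1, "ax": 0, "ay": -0.016, "az": 0, "grip": 0},
  {"x": -0.2, "y": 0.2, "z": 0.1, "ax": 0, "ay": -0.016, "az": 0, "grip": 0.5},
  {"x": -0.2, "y": 0.2, "z": 0.1, "ax": 0, "ay": -0.016, "az": 0, "grip": 0.7},
  {"x": -0.2, "y": 0.2, "z": 0.1, "ax": 0, "ay": -0.016, "az": 0, "grip": 1},
  {"x": -0.2, "y": 0.2, "z": 0.1, "ax": 0, "ay": -0.016, "az": 0, "grip": 1},
  {"x": -0.2, "y": 0.2, "z": 0.1, "ax": 0, "ay": -0.016, "az": 0, "grip": 1},
  {"x": -0.2, "y": 0.2, "z": 0.1, "ax": 0, "ay": -0.016, "az": 0, "grip": 1},
  {"x": -0.2, "y": 0.2, "z": 0.1, "ax": 0, "ay": -0.016, "az": 0, "grip": 1},
])

```text
time_s: 5.8
eef_pos: [0.4449, 0.3654, 0.1422]
eef_rot: [0.707, -0.707, -0.005, 0.003]
wrist_force: [0.2, 0.2, 2.2]
opening: 0.296
```

Run:
```python
from h import *
np.set_printoptions(precision=4,suppress=True)
im=vision.camera('wrist'); cv2.imwrite('pics/w4.png',im[:,:,::-1])
o,p,R=tcp(); print(p,R,o['wrist_force'],o['torque'],o['opening'])
```

```text
[0.4449 0.3655 0.1422] [[ 0.9999  0.003  -0.0104]
 [ 0.0104  0.001   0.9999]
 [ 0.003  -1.      0.0009]] [0.1594 1.2316 3.5502] [ 0.0093  0.0505 -0.0299] 0.3004022659509764
```

View pics/w4.png

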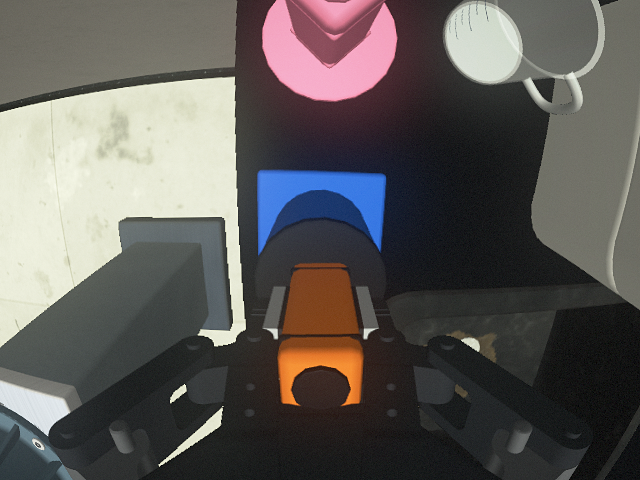

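>>> apply_moves([
  {"x": 0, "y": -0.5, "z": 0, "ax": 0, "ay": 0, "az": 0, "grip": 1},
  {"x": 0, "y": -2, "z": 0, "ax": 0, "ay": 0, "az": 0, "grip": 1},
  {"x": 0, "y": -4.5, "z": 0, "ax": 0, "ay": 0, "az": 0, "grip": 1},
  {"x": 0, "y": -7.5, "z": 0, "ax": 0, "ay": 0, "az": 0, "grip": 1},
  {"x": 0, "y": -10.5, "z": 0, "ax": 0, "ay": 0, "az": 0, "grip": 1},
  {"x": 0, "y": -13, "z": 0, "ax": 0, "ay": 0, "az": 0, "grip": 1},
  {"x": 0, "y": -13, "z": 0, "ax": 0, "ay": 0, "az": 0, "grip": 1},
  {"x": 0, "y": -13, "z": 0, "ax": 0, "ay": 0, "az": 0, "grip": 1},
])

```text
time_s: 6.85
eef_pos: [0.444, 0.365, 0.2713]
eef_rot: [0.707, -0.707, -0.004, 0.003]
wrist_force: [0.9, 0.7, -1.2]
opening: 0.296
```

Run:
```python
from h import *
np.set_printoptions(precision=4,suppress=True)
im=vision.camera('wrist'); cv2.imwrite('pics/w5.png',im[:,:,::-1])
s=vision.camera('side'); cv2.imwrite('pics/s5.png',cv2.resize(s[100:220,210:370],None,fx=4,fy=4)[:,:,::-1])
o,p,R=tcp(); print(p,R,o['wrist_force'],o['torque'],o['opening'])
print(inc([.4464-.03,-.211,.27],0.01), inc([.4464-.03,-.211,.27],0.06))
```

```text
[0.4438 0.3649 0.2706] [[ 0.9999  0.0005 -0.0104]
 [ 0.0104 -0.0004  0.9999]
 [ 0.0005 -1.     -0.0004]] [ 0.357  -0.2085 -2.1987] [ 0.0349  0.0061 -0.0095] 0.29471846540633584
[np.float64(-3.34), np.float64(0.08), np.float64(-57.56), np.float64(0.0), np.float64(0.0), np.float64(0.001)] [np.float64(-3.34), np.float64(0.08), np.float64(-57.56), np.float64(0.0), np.float64(-0.05), np.float64(0.001)]
```

View pics/s5.png

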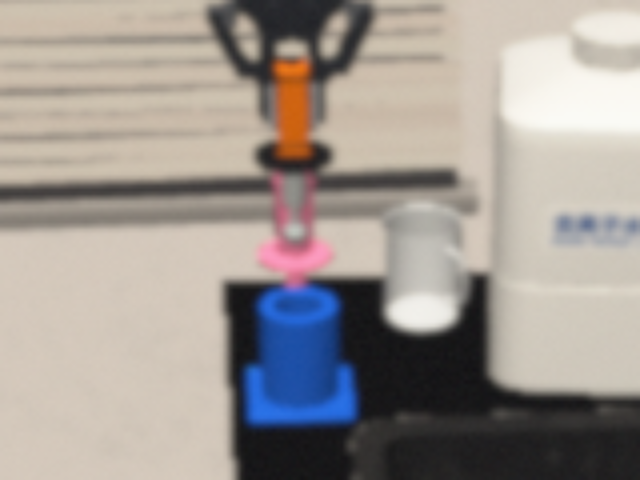

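View pics/w5.png

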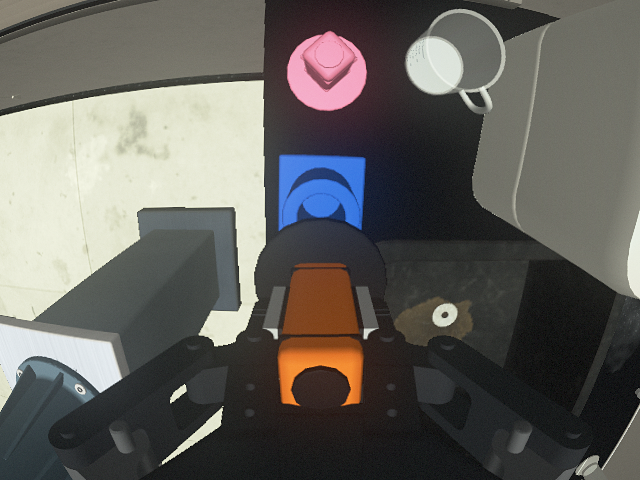

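>>> apply_moves([
  {"x": 0, "y": 0, "z": -3, "ax": 0, "ay": 0, "az": 0, "grip": 1},
  {"x": -0.3, "y": 0, "z": -8, "ax": 0, "ay": 0, "az": 0, "grip": 1},
  {"x": -0.6, "y": 0, "z": -14, "ax": 0, "ay": 0, "az": 0, "grip": 1},
  {"x": -1, "y": 0, "z": -20, "ax": 0, "ay": 0, "az": 0, "grip": 1},
  {"x": -1.5, "y": 0, "z": -26, "ax": 0, "ay": 0, "az": 0, "grip": 1},
  {"x": -2, "y": 0, "z": -32, "ax": 0, "ay": 0, "az": 0, "grip": 1},
  {"x": -2.5, "y": 0, "z": -38, "ax": 0, "ay": 0, "az": 0, "grip": 1},
  {"x": -3, "y": 0, "z": -44, "ax": 0, "ay": 0, "az": 0, "grip": 1},
  {"x": -3.3, "y": 0, "z": -50, "ax": 0, "ay": 0, "az": 0, "grip": 1},
  {"x": -3.3, "y": 1, "z": -55, "ax": 0, "ay": 0, "az": 0, "grip": 1},
  {"x": -3.3, "y": 3, "z": -57.7, "ax": 0, "ay": 0, "az": 0, "grip": 1},
  {"x": -3.3, "y": 5, "z": -57.7, "ax": 0, "ay": 0, "az": 0, "grip": 1},
])

```text
time_s: 8.45
eef_pos: [0.4161, -0.2143, 0.2192]
eef_rot: [0.707, -0.707, -0.002, 0.003]
wrist_force: [0.2, 0.2, -2.2]
opening: 0.3
```

>>> apply_moves([
  {"x": 0, "y": 0, "z": 0, "ax": 0, "ay": 0, "az": 0, "grip": 1},
  {"x": 0, "y": 0, "z": 0, "ax": 0, "ay": 0, "az": 0, "grip": 1},
  {"x": 0, "y": 0, "z": 0, "ax": 0, "ay": 0, "az": 0, "grip": 1},
])

```text
time_s: 8.82
eef_pos: [0.4166, -0.2143, 0.2201]
eef_rot: [-0.707, 0.707, 0.003, -0.003]
wrist_force: [0.5, 0.2, -1.6]
opening: 0.298
```

Run:
```python
from h import *
np.set_printoptions(precision=4,suppress=True)
P=vision.camera_params('wrist'); np.savez('w6.npz',**P)
im=vision.camera('wrist'); cv2.imwrite('pics/w6.png',im[:,:,::-1])
s=vision.camera('side'); cv2.imwrite('pics/s6.png',s[:,:,::-1]);cv2.imwrite('pics/s6c.png',cv2.resize(s[230:350,220:380],None,fx=4,fy=4)[:,:,::-1])
print('tip',pinpoint('side','blade_tip'))
t=vision.camera('top'); cv2.imwrite('pics/t6.png',t[:,:,::-1])
cv2.imwrite('pics/t6c.png',cv2.resize(t[220:320,350:490],None,fx=5,fy=5)[:,:,::-1])
o,p,R=tcp(); print(p,R,o['wrist_force'],o['torque'],o['opening'],o['time_s'])
print('proj tip expected side',proj('side',p+[0,-.0007,-.126]))
```

```text
tip [{'xy': [285.1, 277.5], 'p': 0.49}]
[ 0.4164 -0.2142  0.2198] [[ 1.      0.0002 -0.0076]
 [ 0.0076 -0.0005  1.    ]
 [ 0.0002 -1.     -0.0005]] [ 0.4836  0.1605 -2.033 ] [-0.01    0.0656 -0.043 ] 0.3006676976699534 9.025
proj tip expected side [[284.1763 280.4422]]
```

View pics/s6c.png

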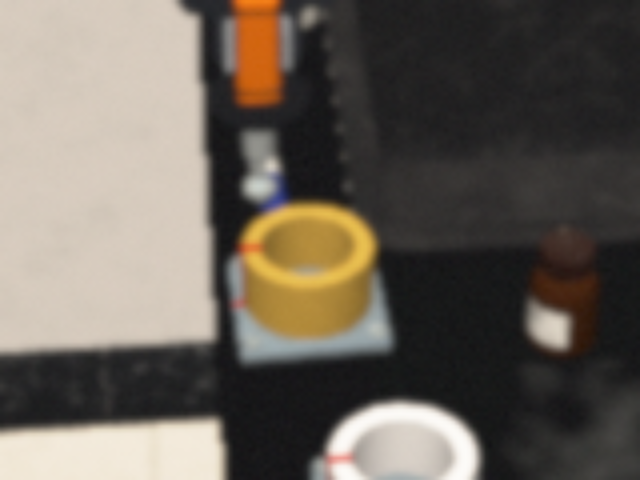

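View pics/w6.png

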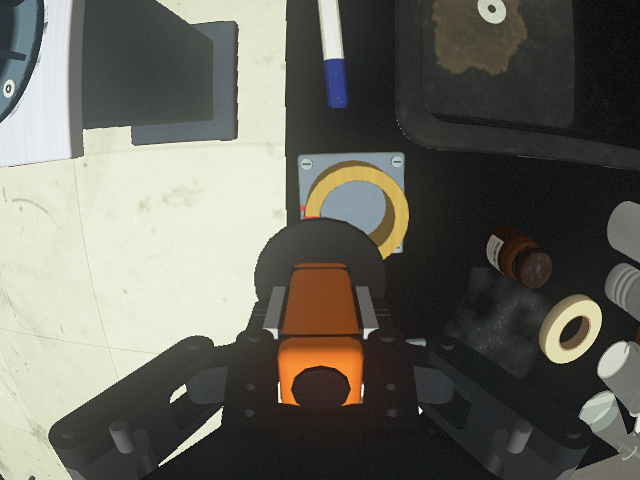

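View pics/t6c.png

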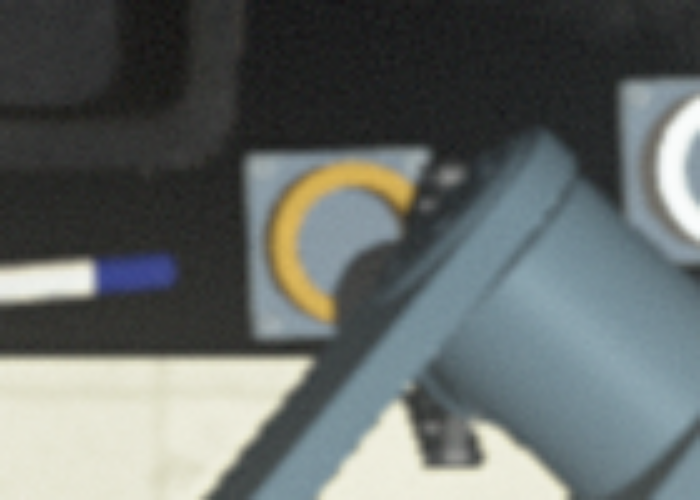

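Run:
```python
from fitc import *
np.set_printoptions(precision=4,suppress=True)
im=cv2.imread('pics/s6.png')[:,:,::-1]; P=vision.camera_params('side')
c=np.array([.4464,-.211])
print('stripe inner/outer expected',proj('side',[[.4164,-.2128,.055],[.4045,-.2136,.055]],P))
x0,y0,s=250,225,10
cr=cv2.resize(im[y0:y0+100-25,x0:x0+75],None,fx=s,fy=s,interpolation=cv2.INTER_CUBIC)
px=lambda q:np.round((q-[x0,y0])*s+(s-1)/2).astype(int)
for r in (.03,.042): cv2.polylines(cr,[px(proj('side',circ(c,r,.055),P))],True,(0,0,255))
o,p,R=tcp()
for z in [0,18,34,74]:
    for rr in ([.004] if z==0 else [.01]): cv2.polylines(cr,[px(proj('side',circ(p[:2]+[0,-.0007],rr,p[2]-.126+z/1000),P))],True,(0,255,0))
cv2.polylines(cr,[px(proj('side',circ(p[:2]+[0,-.0007],.033,p[2]-.126+.077),P))],True,(0,255,0))
cv2.imwrite('pics/s6d.png',cr[:600,:,::-1])
P=dict(np.load('w6.npz')); im=cv2.imread('pics/w6.png')[:,:,::-1]
x0,y0,s=270,140,5
cr=cv2.resize(im[y0:y0+120,x0:x0+150],None,fx=s,fy=s,interpolation=cv2.INTER_CUBIC)
for r in (.03,.042): cv2.polylines(cr,[px(proj('wrist',circ(c,r,.055),P))],True,(0,0,255))
cv2.polylines(cr,[px(proj('wrist',[[c[0]-.03*np.cos(.06),c[1]-.03*np.sin(.06),.055],[c[0]-.042*np.cos(.06),c[1]-.042*np.sin(.06),.055]],P))],False,(0,255,0))
cv2.polylines(cr,[px(proj('wrist',circ(p[:2]+[0,-.0007],.033,p[2]-.126+.08),P))],True,(0,255,0))
cv2.imwrite('pics/w6d.png',cr[:,:,::-1])
```

```text
stripe inner/outer expected [[284.4096 292.1875]
 [279.7245 292.6269]]
```

View pics/s6d.png

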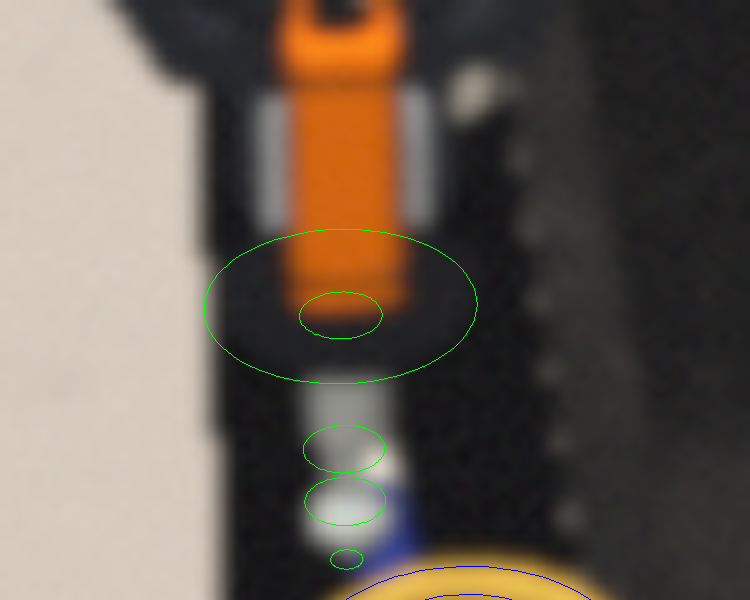

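View pics/w6d.png

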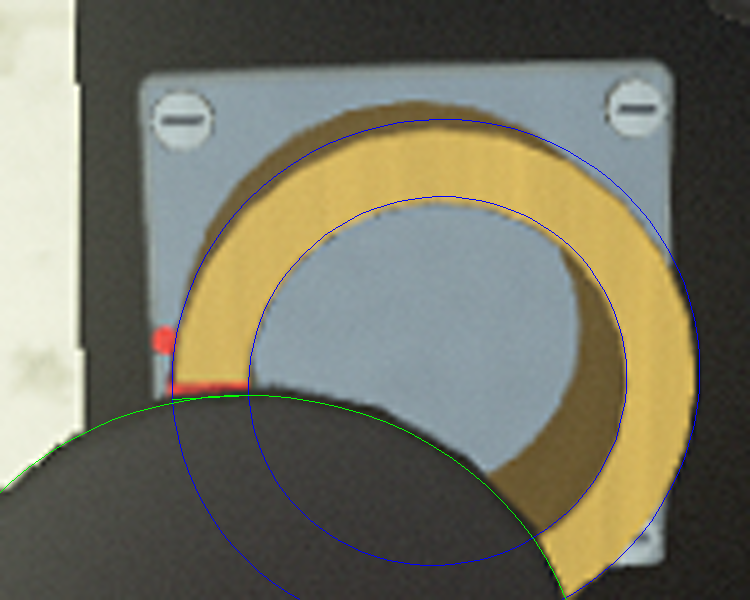

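>>> apply_moves([
  {"x": 0, "y": 1, "z": 0.1, "ax": 0, "ay": 0, "az": 0, "grip": 1},
  {"x": 0, "y": 2, "z": 0.1, "ax": 0, "ay": 0, "az": 0, "grip": 1},
  {"x": 0, "y": 2.8, "z": 0.1, "ax": 0, "ay": 0, "az": 0, "grip": 1},
  {"x": 0, "y": 3.5, "z": 0.1, "ax": 0, "ay": 0, "az": 0, "grip": 1},
  {"x": 0, "y": 3.5, "z": 0.1, "ax": 0, "ay": 0, "az": 0, "grip": 1},
  {"x": 0, "y": 3.5, "z": 0.1, "ax": 0, "ay": 0, "az": 0, "grip": 1},
  {"x": 0, "y": 3.5, "z": 0.1, "ax": 0, "ay": 0, "az": 0, "grip": 1},
])

```text
time_s: 9.9
eef_pos: [0.4166, -0.2134, 0.1852]
eef_rot: [-0.707, 0.707, 0.003, -0.002]
wrist_force: [0.8, -0.2, -1.5]
opening: 0.296
```

Run:
```python
from h import *
np.set_printoptions(precision=4,suppress=True)
s=vision.camera('side'); cv2.imwrite('pics/s7c.png',cv2.resize(s[240:330,250:350],None,fx=6,fy=6,interpolation=cv2.INTER_CUBIC)[:,:,::-1])
for i in range(3):
    vision.camera('side'); o,p,R=tcp(); print(p,o['wrist_force'],o['torque'],o['time_s'])
```

```text
[ 0.4166 -0.2134  0.1851] [-0.2016  0.0788 -1.7827] [-0.0251  0.0369 -0.1138] 10.0
[ 0.4166 -0.2133  0.1851] [ 0.186   0.0421 -1.7514] [-0.0522 -0.0085  0.0008] 10.05
[ 0.4165 -0.2133  0.185 ] [ 0.6396 -0.6237 -1.5656] [0.0397 0.0446 0.0039] 10.1
```

View pics/s7c.png

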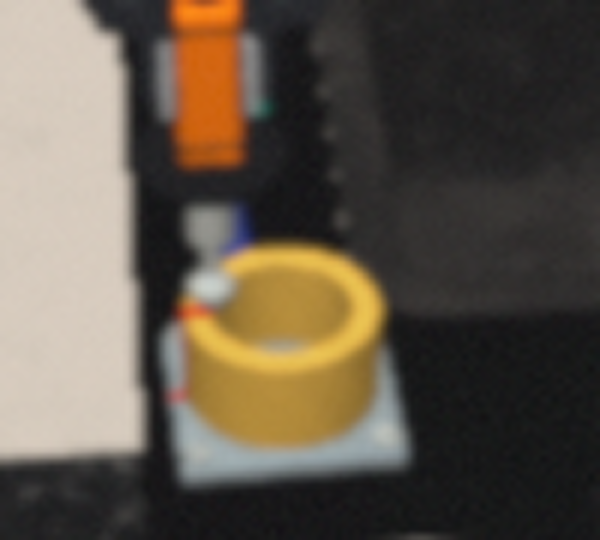

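>>> apply_moves([
  {"x": 0, "y": 0.2, "z": 0, "ax": 0, "ay": 0, "az": 0, "grip": 1},
  {"x": 0, "y": 0.4, "z": 0, "ax": 0, "ay": 0, "az": 0, "grip": 1},
  {"x": 0, "y": 0.6, "z": 0, "ax": 0, "ay": 0, "az": 0, "grip": 1},
  {"x": 0, "y": 0.7, "z": 0, "ax": 0, "ay": 0, "az": 0, "grip": 1},
  {"x": 0, "y": 0.7, "z": 0, "ax": 0, "ay": 0, "az": 0, "grip": 1},
  {"x": 0, "y": 0.7, "z": 0, "ax": 0, "ay": 0, "az": 0, "grip": 1},
])

```text
time_s: 10.85
eef_pos: [0.4166, -0.2134, 0.1782]
eef_rot: [-0.707, 0.707, 0.003, -0.002]
wrist_force: [-0.9, 0.2, 1.7]
opening: 0.301
```

Run:
```python
from h import *
np.set_printoptions(precision=4,suppress=True)
s=vision.camera('side'); cv2.imwrite('pics/s8c.png',cv2.resize(s[240:330,250:350],None,fx=6,fy=6,interpolation=cv2.INTER_CUBIC)[:,:,::-1])
for i in range(4):
    vision.camera('side'); o,p,R=tcp(); print(p,o['wrist_force'],o['torque'],o['time_s'])
```

```text
[ 0.4166 -0.2134  0.1781] [-0.8602 -0.3077  2.1081] [0.0818 0.2099 0.0284] 10.95
[ 0.4166 -0.2134  0.1782] [-0.294  -0.0963  3.1288] [0.0786 0.1391 0.0172] 11.0
[ 0.4166 -0.2134  0.1782] [0.382  0.1852 2.6366] [0.0661 0.2295 0.0633] 11.05
[ 0.4166 -0.2134  0.1781] [-1.447   0.1562  2.1719] [0.0503 0.1893 0.0543] 11.1
```

View pics/s8c.png

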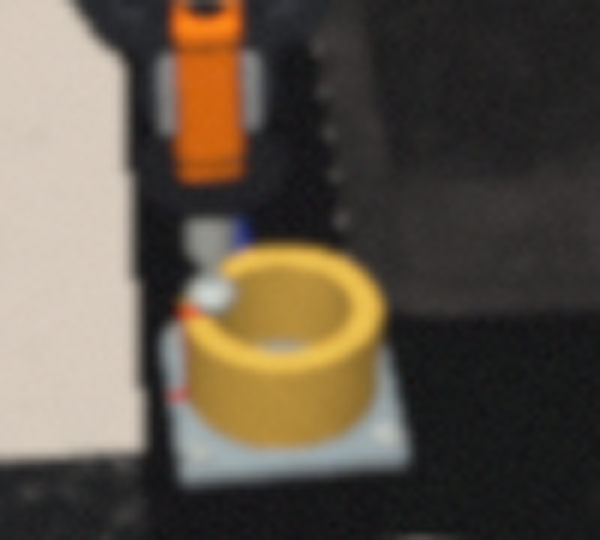

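```bash
cat > arc.py <<'E'
from h import *
import sys
C=np.array([.4464,-.2115]); r=.030; zt=.178
def rows(a0,a1,n=12):
    o,p,R=tcp(); th=np.degrees(np.arctan2(p[1]-C[1],p[0]-C[0]))%360
    print('now',np.round(p,4),'ang',round(th,1),'rad mm',round(1000*np.hypot(*(p[:2]-C)),2),'F',np.round(o['wrist_force'],1),'t',o['time_s'])
    for k in range(1,n+1):
        a=np.radians(a0+(a1-a0)*k/n); s=R.T@(np.array([C[0]+r*np.cos(a),C[1]+r*np.sin(a),zt])-p)*100
        print(f'{{"x": {s[0]:.2f}, "y": {s[1]:.2f}, "z": {s[2]:.2f}}}')
rows(float(sys.argv[1]),float(sys.argv[2]))
E
python3 arc.py 183.4 111.4
```

```text
now [ 0.4166 -0.2134  0.1781] ang 183.6 rad mm 29.86 F [-1.4  0.2  2.2] t 11.1
{"x": -0.01, "y": 0.01, "z": 0.33}
{"x": 0.02, "y": 0.01, "z": 0.64}
{"x": 0.08, "y": 0.01, "z": 0.95}
{"x": 0.18, "y": 0.01, "z": 1.24}
{"x": 0.31, "y": 0.01, "z": 1.53}
{"x": 0.47, "y": 0.01, "z": 1.80}
{"x": 0.65, "y": 0.01, "z": 2.06}
{"x": 0.86, "y": 0.01, "z": 2.29}
{"x": 1.09, "y": 0.01, "z": 2.50}
{"x": 1.35, "y": 0.01, "z": 2.68}
{"x": 1.62, "y": 0.01, "z": 2.84}
{"x": 1.91, "y": 0.01, "z": 2.97}
```

>>> apply_moves([
  {"x": -0.01, "y": 0, "z": 0.33, "ax": 0, "ay": 0, "az": 0, "grip": 1},
  {"x": 0.02, "y": 0, "z": 0.64, "ax": 0, "ay": 0, "az": 0, "grip": 1},
  {"x": 0.08, "y": 0, "z": 0.95, "ax": 0, "ay": 0, "az": 0, "grip": 1},
  {"x": 0.18, "y": 0, "z": 1.24, "ax": 0, "ay": 0, "az": 0, "grip": 1},
  {"x": 0.31, "y": 0, "z": 1.53, "ax": 0, "ay": 0, "az": 0, "grip": 1},
  {"x": 0.47, "y": 0, "z": 1.8, "ax": 0, "ay": 0, "az": 0, "grip": 1},
  {"x": 0.65, "y": 0, "z": 2.06, "ax": 0, "ay": 0, "az": 0, "grip": 1},
  {"x": 0.86, "y": 0, "z": 2.29, "ax": 0, "ay": 0, "az": 0, "grip": 1},
  {"x": 1.09, "y": 0, "z": 2.5, "ax": 0, "ay": 0, "az": 0, "grip": 1},
  {"x": 1.35, "y": 0, "z": 2.68, "ax": 0, "ay": 0, "az": 0, "grip": 1},
  {"x": 1.62, "y": 0, "z": 2.84, "ax": 0, "ay": 0, "az": 0, "grip": 1},
  {"x": 1.91, "y": 0, "z": 2.97, "ax": 0, "ay": 0, "az": 0, "grip": 1},
])

```text
time_s: 12.6
eef_pos: [0.4355, -0.1833, 0.178]
eef_rot: [-0.707, 0.707, 0.003, -0.003]
wrist_force: [-2.0, 0.1, 1.4]
opening: 0.298
```

```bash
python3 - <<'E'
from h import *
s=vision.camera('side'); cv2.imwrite('pics/s9c.png',cv2.resize(s[240:330,250:350],None,fx=6,fy=6,interpolation=cv2.INTER_CUBIC)[:,:,::-1])
o,p,R=tcp();print(R)
E
python3 arc.py 111.4 39.4
```

```text
[[ 9.99970641e-01  9.21200870e-04 -7.60718455e-03]
 [ 7.60763222e-03 -4.83439962e-04  9.99970945e-01]
 [ 9.17496487e-04 -9.99999459e-01 -4.90433926e-04]]
now [ 0.4359 -0.1832  0.1781] ang 110.4 rad mm 30.16 F [-0.4  0.4  3. ] t 12.65
{"x": 0.25, "y": 0.01, "z": 0.06}
{"x": 0.56, "y": 0.01, "z": 0.13}
{"x": 0.87, "y": 0.01, "z": 0.16}
{"x": 1.19, "y": 0.01, "z": 0.16}
{"x": 1.50, "y": 0.01, "z": 0.13}
{"x": 1.81, "y": 0.01, "z": 0.06}
{"x": 2.10, "y": 0.01, "z": -0.03}
{"x": 2.39, "y": 0.01, "z": -0.16}
{"x": 2.66, "y": 0.01, "z": -0.32}
{"x": 2.92, "y": 0.01, "z": -0.50}
{"x": 3.15, "y": 0.01, "z": -0.71}
{"x": 3.36, "y": 0.01, "z": -0.95}
```

View pics/s9c.png

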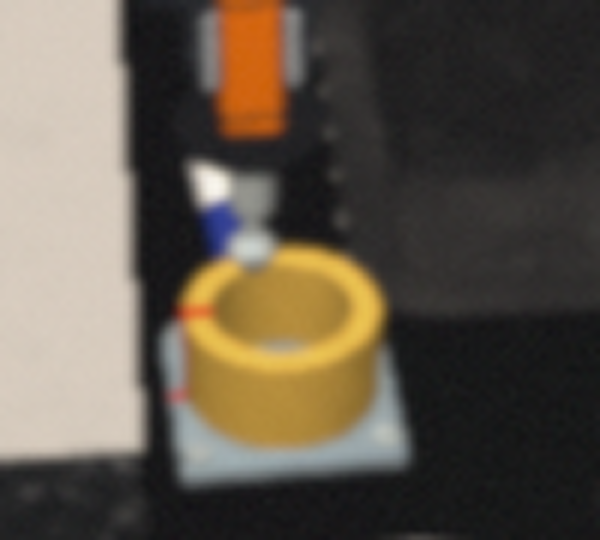

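Tracking well: the blade sits on the edge at crop pixel (252,260), and contact force is steady.

>>> apply_moves([
  {"x": 0.25, "y": 0, "z": 0.06, "ax": 0, "ay": 0, "az": 0, "grip": 1},
  {"x": 0.56, "y": 0, "z": 0.13, "ax": 0, "ay": 0, "az": 0, "grip": 1},
  {"x": 0.87, "y": 0, "z": 0.16, "ax": 0, "ay": 0, "az": 0, "grip": 1},
  {"x": 1.19, "y": 0, "z": 0.16, "ax": 0, "ay": 0, "az": 0, "grip": 1},
  {"x": 1.5, "y": 0, "z": 0.13, "ax": 0, "ay": 0, "az": 0, "grip": 1},
  {"x": 1.81, "y": 0, "z": 0.06, "ax": 0, "ay": 0, "az": 0, "grip": 1},
  {"x": 2.1, "y": 0, "z": -0.03, "ax": 0, "ay": 0, "az": 0, "grip": 1},
  {"x": 2.39, "y": 0, "z": -0.16, "ax": 0, "ay": 0, "az": 0, "grip": 1},
  {"x": 2.66, "y": 0, "z": -0.32, "ax": 0, "ay": 0, "az": 0, "grip": 1},
  {"x": 2.92, "y": 0, "z": -0.5, "ax": 0, "ay": 0, "az": 0, "grip": 1},
  {"x": 3.15, "y": 0, "z": -0.71, "ax": 0, "ay": 0, "az": 0, "grip": 1},
  {"x": 3.36, "y": 0, "z": -0.95, "ax": 0, "ay": 0, "az": 0, "grip": 1},
])

```text
time_s: 14.15
eef_pos: [0.4698, -0.1925, 0.1781]
eef_rot: [-0.707, 0.707, 0.003, -0.002]
wrist_force: [-1.9, 2.2, 2.2]
opening: 0.294
```

```bash
python3 - <<'E'
from h import *
s=vision.camera('side'); cv2.imwrite('pics/s10c.png',cv2.resize(s[240:330,250:350],None,fx=6,fy=6,interpolation=cv2.INTER_CUBIC)[:,:,::-1])
E
python3 arc.py 39.4 -32.6
```

```text
now [ 0.4701 -0.1929  0.1782] ang 38.2 rad mm 30.11 F [-1.2  1.2  2.4] t 14.2
{"x": 0.14, "y": 0.02, "z": -0.21}
{"x": 0.29, "y": 0.02, "z": -0.48}
{"x": 0.42, "y": 0.02, "z": -0.77}
{"x": 0.52, "y": 0.02, "z": -1.07}
{"x": 0.58, "y": 0.02, "z": -1.38}
{"x": 0.62, "y": 0.02, "z": -1.69}
{"x": 0.62, "y": 0.02, "z": -2.00}
{"x": 0.58, "y": 0.02, "z": -2.31}
{"x": 0.52, "y": 0.02, "z": -2.62}
{"x": 0.42, "y": 0.02, "z": -2.92}
{"x": 0.29, "y": 0.02, "z": -3.21}
{"x": 0.13, "y": 0.02, "z": -3.48}
```

View pics/s10c.png

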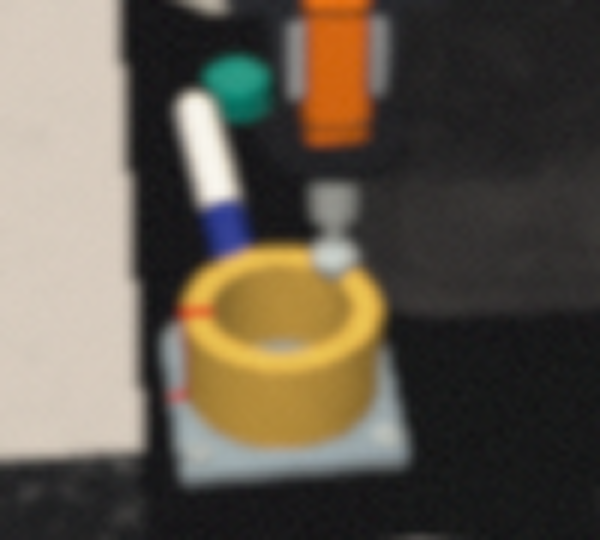

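>>> apply_moves([
  {"x": 0.14, "y": 0.01, "z": -0.21, "ax": 0, "ay": 0, "az": 0, "grip": 1},
  {"x": 0.29, "y": 0.01, "z": -0.48, "ax": 0, "ay": 0, "az": 0, "grip": 1},
  {"x": 0.42, "y": 0.01, "z": -0.77, "ax": 0, "ay": 0, "az": 0, "grip": 1},
  {"x": 0.52, "y": 0.01, "z": -1.07, "ax": 0, "ay": 0, "az": 0, "grip": 1},
  {"x": 0.58, "y": 0.01, "z": -1.38, "ax": 0, "ay": 0, "az": 0, "grip": 1},
  {"x": 0.62, "y": 0.01, "z": -1.69, "ax": 0, "ay": 0, "az": 0, "grip": 1},
  {"x": 0.62, "y": 0.01, "z": -2.0, "ax": 0, "ay": 0, "az": 0, "grip": 1},
  {"x": 0.58, "y": 0.01, "z": -2.31, "ax": 0, "ay": 0, "az": 0, "grip": 1},
  {"x": 0.52, "y": 0.01, "z": -2.62, "ax": 0, "ay": 0, "az": 0, "grip": 1},
  {"x": 0.42, "y": 0.01, "z": -2.92, "ax": 0, "ay": 0, "az": 0, "grip": 1},
  {"x": 0.29, "y": 0.01, "z": -3.21, "ax": 0, "ay": 0, "az": 0, "grip": 1},
  {"x": 0.13, "y": 0.01, "z": -3.48, "ax": 0, "ay": 0, "az": 0, "grip": 1},
])

```text
time_s: 15.7
eef_pos: [0.4717, -0.228, 0.1782]
eef_rot: [-0.707, 0.707, 0.003, -0.002]
wrist_force: [1.7, 0.9, 2.3]
opening: 0.295
```

```bash
python3 - <<'E'
from h import *
s=vision.camera('side'); cv2.imwrite('pics/s11c.png',cv2.resize(s[240:330,250:350],None,fx=6,fy=6,interpolation=cv2.INTER_CUBIC)[:,:,::-1])
E
python3 arc.py -32.6 -104.6
```

```text
now [ 0.4715 -0.2283  0.1782] ang 326.2 rad mm 30.17 F [0.4 0.8 2.1] t 15.75
{"x": -0.16, "y": 0.02, "z": -0.19}
{"x": -0.37, "y": 0.02, "z": -0.43}
{"x": -0.61, "y": 0.02, "z": -0.64}
{"x": -0.86, "y": 0.02, "z": -0.82}
{"x": -1.13, "y": 0.02, "z": -0.98}
{"x": -1.42, "y": 0.02, "z": -1.11}
{"x": -1.72, "y": 0.02, "z": -1.20}
{"x": -2.03, "y": 0.02, "z": -1.27}
{"x": -2.34, "y": 0.02, "z": -1.30}
{"x": -2.65, "y": 0.02, "z": -1.30}
{"x": -2.97, "y": 0.02, "z": -1.27}
{"x": -3.27, "y": 0.02, "z": -1.20}
```

View pics/s11c.png

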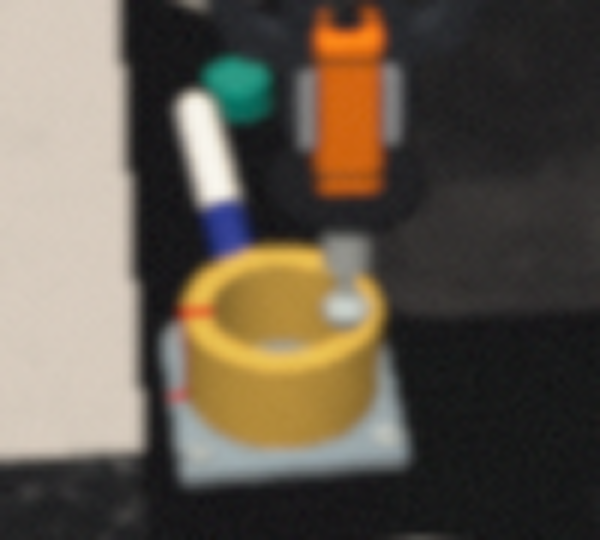

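>>> apply_moves([
  {"x": -0.16, "y": 0.01, "z": -0.19, "ax": 0, "ay": 0, "az": 0, "grip": 1},
  {"x": -0.37, "y": 0.01, "z": -0.43, "ax": 0, "ay": 0, "az": 0, "grip": 1},
  {"x": -0.61, "y": 0.01, "z": -0.64, "ax": 0, "ay": 0, "az": 0, "grip": 1},
  {"x": -0.86, "y": 0.01, "z": -0.82, "ax": 0, "ay": 0, "az": 0, "grip": 1},
  {"x": -1.13, "y": 0.01, "z": -0.98, "ax": 0, "ay": 0, "az": 0, "grip": 1},
  {"x": -1.42, "y": 0.01, "z": -1.11, "ax": 0, "ay": 0, "az": 0, "grip": 1},
  {"x": -1.72, "y": 0.01, "z": -1.2, "ax": 0, "ay": 0, "az": 0, "grip": 1},
  {"x": -2.03, "y": 0.01, "z": -1.27, "ax": 0, "ay": 0, "az": 0, "grip": 1},
  {"x": -2.34, "y": 0.01, "z": -1.3, "ax": 0, "ay": 0, "az": 0, "grip": 1},
  {"x": -2.65, "y": 0.01, "z": -1.3, "ax": 0, "ay": 0, "az": 0, "grip": 1},
  {"x": -2.97, "y": 0.01, "z": -1.27, "ax": 0, "ay": 0, "az": 0, "grip": 1},
  {"x": -3.27, "y": 0.01, "z": -1.2, "ax": 0, "ay": 0, "az": 0, "grip": 1},
])

```text
time_s: 17.25
eef_pos: [0.4387, -0.2406, 0.1782]
eef_rot: [-0.707, 0.708, 0.003, -0.002]
wrist_force: [2.3, -0.4, 2.4]
opening: 0.298
```

```bash
python3 - <<'E'
from h import *
s=vision.camera('side'); cv2.imwrite('pics/s12c.png',cv2.resize(s[240:330,250:350],None,fx=6,fy=6,interpolation=cv2.INTER_CUBIC)[:,:,::-1])
E
python3 arc.py -104.6 -176.6
```

```text
now [ 0.4383 -0.2404  0.178 ] ang 254.3 rad mm 30.06 F [1.  0.3 1.1] t 17.3
{"x": -0.24, "y": 0.00, "z": 0.09}
{"x": -0.53, "y": 0.00, "z": 0.22}
{"x": -0.80, "y": 0.00, "z": 0.37}
{"x": -1.06, "y": 0.00, "z": 0.56}
{"x": -1.29, "y": 0.00, "z": 0.77}
{"x": -1.50, "y": 0.00, "z": 1.00}
{"x": -1.68, "y": 0.00, "z": 1.26}
{"x": -1.84, "y": 0.00, "z": 1.53}
{"x": -1.97, "y": -0.00, "z": 1.81}
{"x": -2.07, "y": -0.00, "z": 2.11}
{"x": -2.13, "y": -0.00, "z": 2.42}
{"x": -2.16, "y": -0.00, "z": 2.73}
```

View pics/s12c.png

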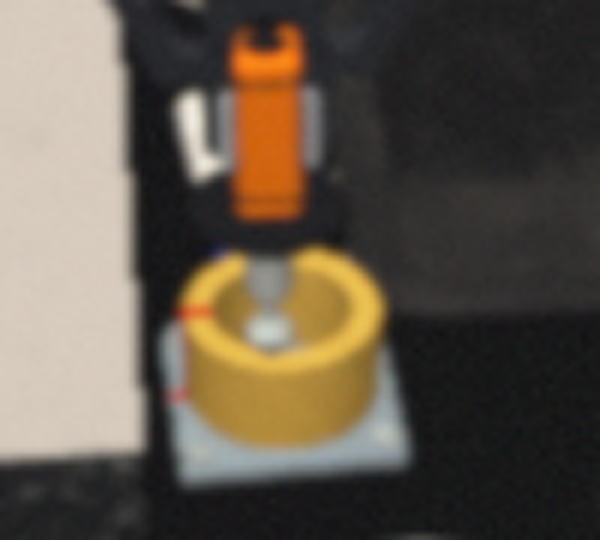

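>>> apply_moves([
  {"x": -0.24, "y": 0.02, "z": 0.09, "ax": 0, "ay": 0, "az": 0, "grip": 1},
  {"x": -0.53, "y": 0.02, "z": 0.22, "ax": 0, "ay": 0, "az": 0, "grip": 1},
  {"x": -0.8, "y": 0.02, "z": 0.37, "ax": 0, "ay": 0, "az": 0, "grip": 1},
  {"x": -1.06, "y": 0.02, "z": 0.56, "ax": 0, "ay": 0, "az": 0, "grip": 1},
  {"x": -1.29, "y": 0.02, "z": 0.77, "ax": 0, "ay": 0, "az": 0, "grip": 1},
  {"x": -1.5, "y": 0.02, "z": 1.0, "ax": 0, "ay": 0, "az": 0, "grip": 1},
  {"x": -1.68, "y": 0.02, "z": 1.26, "ax": 0, "ay": 0, "az": 0, "grip": 1},
  {"x": -1.84, "y": 0.02, "z": 1.53, "ax": 0, "ay": 0, "az": 0, "grip": 1},
  {"x": -1.97, "y": 0.02, "z": 1.81, "ax": 0, "ay": 0, "az": 0, "grip": 1},
  {"x": -2.07, "y": 0.02, "z": 2.11, "ax": 0, "ay": 0, "az": 0, "grip": 1},
  {"x": -2.13, "y": 0.02, "z": 2.42, "ax": 0, "ay": 0, "az": 0, "grip": 1},
  {"x": -2.16, "y": 0.02, "z": 2.73, "ax": 0, "ay": 0, "az": 0, "grip": 1},
])

```text
time_s: 18.8
eef_pos: [0.4163, -0.2131, 0.1777]
eef_rot: [-0.707, 0.708, 0.003, -0.002]
wrist_force: [0.5, -2.6, 3.1]
opening: 0.299
```

```bash
python3 - <<'E'
from h import *
s=vision.camera('side'); cv2.imwrite('pics/s13c.png',cv2.resize(s[240:330,250:350],None,fx=6,fy=6,interpolation=cv2.INTER_CUBIC)[:,:,::-1])
E
python3 arc.py -176.6 -248.6 | head -4
```

```text
now [ 0.4163 -0.2127  0.1776] ang 182.2 rad mm 30.17 F [ 0.3 -0.9  2. ] t 18.85
{"x": 0.02, "y": -0.04, "z": 0.25}
{"x": 0.05, "y": -0.04, "z": 0.57}
{"x": 0.12, "y": -0.04, "z": 0.87}
```

View pics/s13c.png

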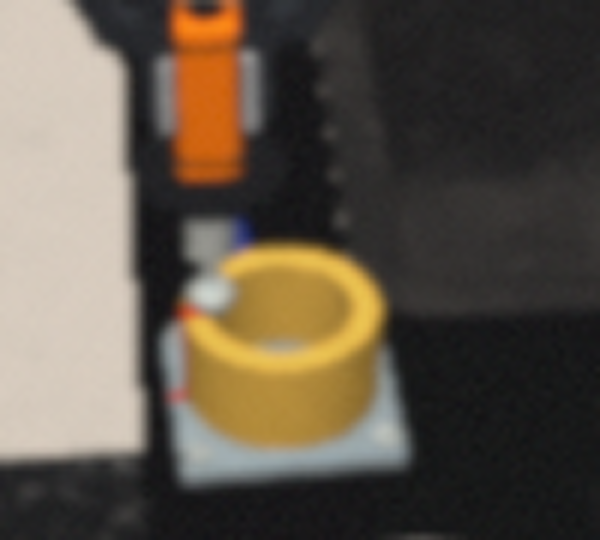

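>>> apply_moves([
  {"x": 0.01, "y": 0, "z": 0.2, "ax": 0, "ay": 0, "az": 0, "grip": 1},
  {"x": 0.01, "y": 0, "z": 0.2, "ax": 0, "ay": 0, "az": 0, "grip": 1},
  {"x": 0, "y": -1, "z": 0.2, "ax": 0, "ay": 0, "az": 0, "grip": 1},
  {"x": 0, "y": -3, "z": 0.2, "ax": 0, "ay": 0, "az": 0, "grip": 1},
  {"x": 0, "y": -6, "z": 0.2, "ax": 0, "ay": 0, "az": 0, "grip": 1},
  {"x": 0, "y": -9.3, "z": 2, "ax": 0, "ay": 0, "az": 0, "grip": 1},
  {"x": 0.5, "y": -9.3, "z": 6, "ax": 0, "ay": 0, "az": 0, "grip": 1},
  {"x": 1, "y": -9.3, "z": 12, "ax": 0, "ay": 0, "az": 0, "grip": 1},
  {"x": 1.5, "y": -9.3, "z": 18, "ax": 0, "ay": 0, "az": 0, "grip": 1},
  {"x": 2, "y": -9.3, "z": 24, "ax": 0, "ay": 0, "az": 0, "grip": 1},
  {"x": 2.5, "y": -9.3, "z": 30, "ax": 0, "ay": 0, "az": 0, "grip": 1},
  {"x": 2.8, "y": -9.3, "z": 35, "ax": 0, "ay": 0, "az": 0, "grip": 1},
])

```text
time_s: 20.35
eef_pos: [0.4405, 0.14, 0.2702]
eef_rot: [-0.707, 0.707, 0.003, -0.003]
wrist_force: [0.6, 0.2, -1.8]
opening: 0.297
```

Run:
```python
from h import *
P=vision.camera_params('wrist'); np.savez('w14.npz',**P)
im=vision.camera('wrist'); cv2.imwrite('pics/w14.png',im[:,:,::-1])
print(tcp()[1],inc([.4454,.364,.271],.0076))
```

```text
[0.44000612 0.14484376 0.2702783 ] [np.float64(0.78), np.float64(0.01), np.float64(21.91), np.float64(-0.004), np.float64(0.004), np.float64(-0.001)]
```

View pics/w14.png

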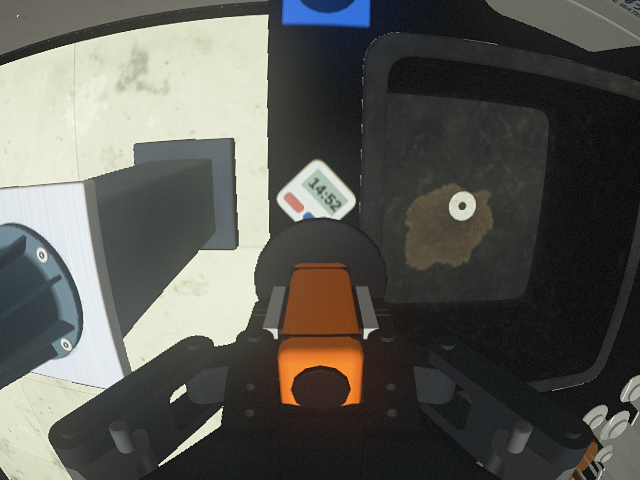

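>>> apply_moves([
  {"x": 0.2, "y": 0, "z": 5, "ax": 0, "ay": 0, "az": 0, "grip": 1},
  {"x": 0.4, "y": 0, "z": 10.5, "ax": 0, "ay": 0, "az": 0, "grip": 1},
  {"x": 0.6, "y": 0, "z": 16, "ax": 0, "ay": 0, "az": 0, "grip": 1},
  {"x": 0.8, "y": 0, "z": 20, "ax": 0, "ay": 0, "az": 0, "grip": 1},
  {"x": 0.8, "y": 0, "z": 21.9, "ax": 0, "ay": 0, "az": 0, "grip": 1},
  {"x": 0.8, "y": 0, "z": 21.9, "ax": 0, "ay": 0, "az": 0, "grip": 1},
  {"x": 0.8, "y": 0, "z": 21.9, "ax": 0, "ay": 0, "az": 0, "grip": 1},
])

```text
time_s: 21.28
eef_pos: [0.4455, 0.3627, 0.2709]
eef_rot: [0.708, -0.706, -0.003, 0.004]
wrist_force: [0.5, 0.5, -2.0]
opening: 0.298
```

Run:
```python
from fitc import *
np.set_printoptions(precision=4,suppress=True)
P=vision.camera_params('wrist')
im=vision.camera('wrist'); p=tcp()[1]
x0,y0,s=250,140,5
px=lambda q:np.round((q-[x0,y0])*s+(s-1)/2).astype(int)
cr=cv2.resize(im[y0:y0+120,x0:x0+150],None,fx=s,fy=s,interpolation=cv2.INTER_CUBIC)
c=[.4454,.3642]
for r in (.02,.033): cv2.polylines(cr,[px(proj('wrist',circ(c,r,.09),P))],True,(255,0,0))
cv2.imwrite('pics/w15.png',cr[:,:,::-1])
s_=vision.camera('side'); cv2.imwrite('pics/s15.png',cv2.resize(s_[100:220,210:370],None,fx=4,fy=4,interpolation=cv2.INTER_CUBIC)[:,:,::-1])
print(p,inc([.4453,.3642,.15],.0076))
```

```text
[0.4456 0.3626 0.271 ] [np.float64(-0.03), np.float64(12.12), np.float64(0.11), np.float64(-0.004), np.float64(0.002), np.float64(-0.001)]
```

View pics/w15.png

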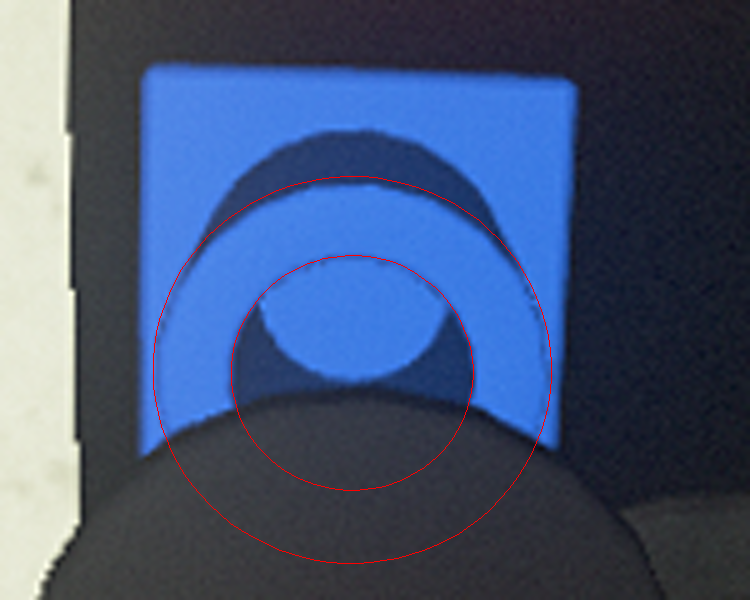

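View pics/s15.png

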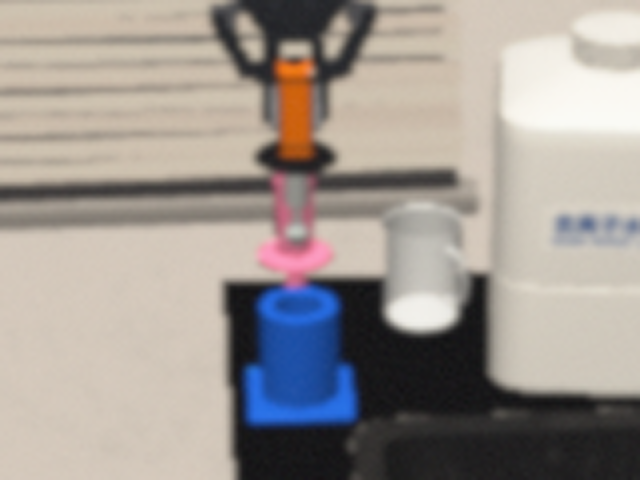

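>>> apply_moves([
  {"x": 0, "y": 1, "z": 0.1, "ax": 0, "ay": 0, "az": 0, "grip": 1},
  {"x": 0, "y": 3, "z": 0.1, "ax": 0, "ay": 0, "az": 0, "grip": 1},
  {"x": 0, "y": 5, "z": 0.1, "ax": 0, "ay": 0, "az": 0, "grip": 1},
  {"x": 0, "y": 7, "z": 0.1, "ax": 0, "ay": 0, "az": 0, "grip": 1},
  {"x": 0, "y": 9, "z": 0.1, "ax": 0, "ay": 0, "az": 0, "grip": 1},
  {"x": 0, "y": 11, "z": 0.1, "ax": 0, "ay": 0, "az": 0, "grip": 1},
  {"x": 0, "y": 12.2, "z": 0.1, "ax": 0, "ay": 0, "az": 0, "grip": 1},
  {"x": 0, "y": 12.3, "z": 0.1, "ax": 0, "ay": 0, "az": 0, "grip": 1},
  {"x": 0, "y": 12.3, "z": 0.1, "ax": 0, "ay": 0, "az": 0, "grip": 1},
])

```text
time_s: 22.5
eef_pos: [0.446, 0.3641, 0.1488]
eef_rot: [0.709, -0.706, -0.003, 0.004]
wrist_force: [-0.1, 0.3, -1.5]
opening: 0.299
```

Run:
```python
from h import *
s_=vision.camera('side'); cv2.imwrite('pics/s16.png',cv2.resize(s_[100:220,210:370],None,fx=4,fy=4,interpolation=cv2.INTER_CUBIC)[:,:,::-1])
o,p,R=tcp();print(p,o['wrist_force'],o['torque'],inc([.445,.3645,.142],.0076))
```

```text
[0.44616942 0.36430403 0.14907908] [ 0.68295947 -0.25107525 -1.0872675 ] [-0.04356811  0.00318121  0.01459714] [np.float64(-0.12), np.float64(0.71), np.float64(0.02), np.float64(-0.004), np.float64(0.002), np.float64(0.0)]
```

View pics/s16.png

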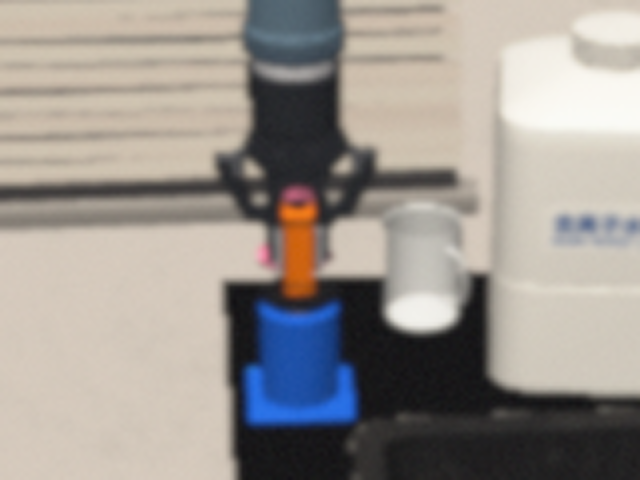

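Shank is in the bore, guard ~7 mm above the tube. Lower to light contact.

>>> apply_moves([
  {"x": -0.1, "y": 0.3, "z": 0, "ax": -0.004, "ay": 0, "az": 0, "grip": 1},
  {"x": -0.1, "y": 0.6, "z": 0, "ax": -0.004, "ay": 0, "az": 0, "grip": 1},
  {"x": -0.1, "y": 0.7, "z": 0, "ax": -0.004, "ay": 0, "az": 0, "grip": 1},
  {"x": -0.1, "y": 0.7, "z": 0, "ax": -0.004, "ay": 0, "az": 0, "grip": 1},
  {"x": -0.1, "y": 0.7, "z": 0, "ax": -0.004, "ay": 0, "az": 0, "grip": 1},
])

```text
time_s: 23.18
eef_pos: [0.4452, 0.3644, 0.1422]
eef_rot: [0.707, -0.707, -0.003, 0.003]
wrist_force: [-0.9, -1.1, 0.5]
opening: 0.299
```

Run:
```python
from h import *
for i in range(3):
    vision.camera('side');o,p,R=tcp();print(p,o['wrist_force'],o['torque'])
```

```text
[0.44517238 0.36438595 0.14222666] [-1.14347227  0.17033196  0.06112541] [ 0.01502089  0.23645526 -0.00320608]
[0.44516752 0.36439959 0.14223564] [-1.03064224 -0.17448574  1.20896049] [-0.02099287  0.21827198 -0.00960904]
[0.44514552 0.36438706 0.14220751] [-1.33317227 -0.37809229  2.88878317] [0.01626079 0.2020132  0.02634135]
```

>>> apply_moves([
  {"x": 0, "y": 0, "z": 0, "ax": 0, "ay": 0, "az": 0, "grip": 0.6},
  {"x": 0, "y": 0, "z": 0, "ax": 0, "ay": 0, "az": 0, "grip": 0.4},
  {"x": 0, "y": 0, "z": 0, "ax": 0, "ay": 0, "az": 0, "grip": 0.1},
  {"x": 0, "y": 0, "z": 0, "ax": 0, "ay": 0, "az": 0, "grip": 0},
  {"x": 0, "y": 0, "z": 0, "ax": 0, "ay": 0, "az": 0, "grip": 0},
  {"x": 0, "y": 0, "z": 0, "ax": 0, "ay": 0, "az": 0, "grip": 0},
])

```text
time_s: 24.08
eef_pos: [0.4452, 0.3644, 0.1422]
eef_rot: [0.707, -0.707, -0.003, 0.003]
wrist_force: [-0.5, 0.2, -0.3]
opening: 1.002
```

>>> apply_moves([
  {"x": 0, "y": -1, "z": 0, "ax": 0, "ay": 0, "az": 0, "grip": 0},
  {"x": 0, "y": -4, "z": 0, "ax": 0, "ay": 0, "az": 0, "grip": 0},
  {"x": 0, "y": -8, "z": 0, "ax": 0, "ay": 0, "az": 0, "grip": 0},
  {"x": 0, "y": -12, "z": 0, "ax": 0, "ay": 0, "az": 0, "grip": 0},
  {"x": 0, "y": -16, "z": -2, "ax": 0, "ay": 0, "az": 0, "grip": 0},
  {"x": 0, "y": -17.5, "z": -5, "ax": 0, "ay": 0, "az": 0, "grip": 0},
  {"x": 0, "y": -17.5, "z": -5.5, "ax": 0, "ay": 0, "az": 0, "grip": 0},
  {"x": 0, "y": -17.5, "z": -5.5, "ax": 0, "ay": 0, "az": 0, "grip": 0},
])

```text
time_s: 25.08
eef_pos: [0.4455, 0.3093, 0.3169]
eef_rot: [0.707, -0.707, -0.003, 0.003]
wrist_force: [-0.3, 0.3, -0.7]
opening: 1.001
```

Run:
```python
from h import *
P=vision.camera_params('wrist')
im=vision.camera('wrist'); 
s_=vision.camera('side')
a=cv2.resize(im[85:185,260:380],(480,400),interpolation=cv2.INTER_CUBIC)
b=cv2.resize(s_[130:215,250:340],(320,400),interpolation=cv2.INTER_CUBIC)
cv2.imwrite('pics/fin.png',np.hstack([a,b])[:,:,::-1])
o,p,R=tcp();print(p,o['wrist_force'],o['opening'],o['time_s'])
h=cv2.cvtColor(im,cv2.COLOR_RGB2HSV)[85:185,260:380]
m=(h[...,0]>5)&(h[...,0]<20)&(h[...,1]>150)&(h[...,2]>200)
c,_=cv2.findContours(m.astype(np.uint8),cv2.RETR_EXTERNAL,cv2.CHAIN_APPROX_NONE); r=cv2.minAreaRect(max(c,key=cv2.contourArea)); print(r,onz('wrist',np.array(r[0])+[260,85],.172,P))
```

```text
[0.44520914 0.30971977 0.31620093] [-0.11392739  0.55994128 -0.31893483] 0.9992688511974942 25.175
((60.5, 67.5), (33.0, 33.0), 90.0) [0.4456364  0.36417799 0.172     ]
```

View pics/fin.png

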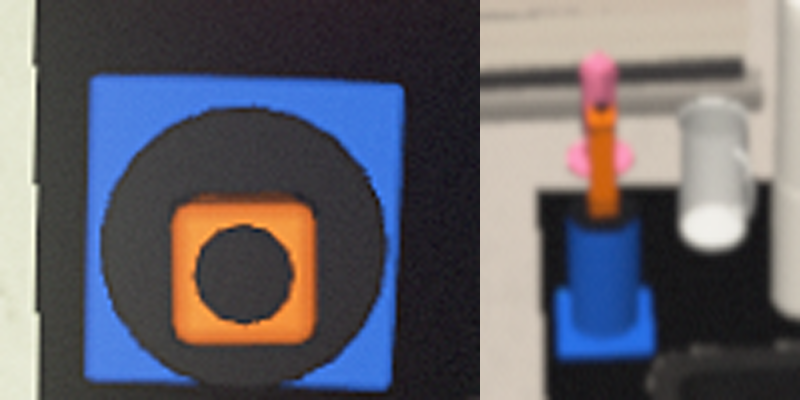

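The tool hangs upright in its stand, with its top at (.4456, .3642), and the gripper is clear of it.

```bash
python3 -c "
from bench import ticket; print(ticket.hand_in())"
```

```text
the job is handed in; nothing more can be done
None
```

The job is done and handed in at about 25 s of the 72 s allowed.

- **Lift and set down:** I lifted the orange tool straight out of the blue stand and set its blade on the brass collar's bore edge at the red stripe.
- **Deburring:** I ran the blade clockwise once round, ending a few degrees past the stripe. At every check the gripper was 29.9–30.2 mm from the measured bore centre (it should be 30 mm). Downward force stayed light, about 3–5 N net of the tool's weight.
- **Return:** I lowered the tool back into the stand until its guard rested on the tube, then opened the gripper and backed off.

**Last checks:**
- The tool hangs upright, with its handle top at (0.4456, 0.3642) m. That is within about 1 mm of where it started and of the stand's axis.
- The gripper is open and clear, and the wrist force is about zero.

**Disagreements:** the top and wrist cameras differed by about 2 mm on the collar centre. I took a value between them, and the side pictures taken on the way round agreed with it. One force reading, at about 254° on the circle, was lower than the others (about 3 N net). The height was unchanged there, so I put it down to noise. The first move call was refused as invalid and moved nothing.

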